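Pry open the pantry chest, stock it and hasp it shut

ROBOT

A 6-joint arm with a two-finger parallel gripper is mounted at the origin on the work surface. World frame = base frame: x ahead of the robot, y to its left, z up, the work surface at z = 0. Lengths are in m, angles in degrees, forces in N, time in s.
With the tool pointing down it reaches from about 0.4 to 0.825 m from the base axis. Payload 7 kg.
Tool frame: the origin (TCP) lies between the finger pads; the fingertips stand 22 mm ahead of it and the grasp point (between the pads) lies 3 mm ahead of it; z points along the fingers, y is the line along which they close (so a half turn about z gives the same grasp; the last joint's range is limited). The gripper opens to 88 mm and grips with 3 to 60 N. Pads are 19 mm wide; open, the fingers measure 130 mm over their backs; the gripper's body (78 mm by 193 mm) begins 47 mm behind the grasp point.
Start: joints at [79.647, 20.546, 0.682, 0, -70.136, -16.507], TCP at [0.305, 0.602, 0.249] pointing down, gripper open.
Joint ranges: [-176.03, 176.03], [-82.01, 121.73], [-58.28, 71.71], [-173.87, 95.51], [-174.79, -0.11], [-173.66, 173.66]. Speed limits (degrees/s): [136.94, 136.94, 172.46, 180, 180, 180].

INTERFACE

Orientations are given as [roll, pitch, yaw] about the fixed x, y, z axes, in that order (R = Rz(yaw) Ry(pitch) Rx(roll)).
In Python, from plant import r, vision gives the robot as it stands.
- The arm moves only by the shell command python3 -m pendant 'ROWS' [FORCE]. ROWS is JSON, a list that holds one entry, the list of rows, each a list of 7 numbers: the shift along the tool's x, y, z scaled (see below), then the turn, a rotation vector about the tool's x, y, z scaled (see below), then the opening, from -1 (shut) to 1 (fully open). In form: [[[x, y, z, wx, wy, wz, fingers], ...]]. A call has exactly 8 rows; each row shifts and turns the commanded pose from where the row before left it, along the tool's axes as they then stand; what a row does not reach is not made up. The controller multiplies each number of a shift by 20 mm and each number of a turn by 4 degrees. A row lasts 1/10 s, in which the tool goes at most 50 mm and 8.59 degrees, less where a joint would pass 70% of its speed; a pose out of reach is approached as far as the arm can. A call with a number of a shift or a turn outside -1 to 1 is refused whole. A call with a gripper value outside its range is refused whole. The fingers move at their own pace and stop on an object; FORCE is the grip in N (left out, the last holds). Time passes only in rows, so rows that do not move let the fingers close, or fill a call up. It gives the time, the measured TCP pose, the force, the opening and the grip force at its end, in the units of the state.
- r.get_state(): the state, without advancing time (a new reading comes with each control period).
- vision.capture(name): name is "scene" or "top"; returns a dict with "frame" (480x640x3 uint8, blue, green, red), "depth" (480x640 float32, m along the optical axis (not along the pixel's ray), 0 where there is no reading), "camera_matrix" (3x3 intrinsics, pixels), "k1" (the pictures are not rectified: a ray, as slopes to the right and down, at radius r is drawn at 1 + k1 r^2 times it, then the intrinsics apply), "extrinsics" (4x4, takes a point from world to camera coordinates). Camera axes: x right, y up, looking along -z (the intrinsics and any distortion apply to the point x, -y, -z); pixel columns grow to the right and rows downward; lengths in m; the calibration is good to about 2 mm. A picture is of the moment at which its call begins.
- r.close_job(): hands the job in; it is judged then, once.
The state is a dict: "time_s": time; "joints": joint angles; "qd": joint speeds; "joint_torque": joint torques, N m; "tcp_pos": TCP position; "eef_rot": TCP orientation; "contact_force": force on the tool from outside, world axes, zero at the start; "moment": the same for the moment, N m; "gripper_width": finger opening in m; "gripper_force": force on a finger pad.
Only numpy, scipy, OpenCV 4.12 (cv2) and the standard library are available. Lean on these libraries where they do the work, as an engineer would, in place of code of your own. Each camera call takes 0.05 s, during which the arm holds its last target. There are 200 camera calls.

TASK

Lever the shut lid of the grey storage chest open with the blade of the putty knife in the notch of its front rim, swing it right back, and stand every squat jar upright on the floor of the chest. Then shut the lid fully, swing the hasp over until it lies flat on the lid over its staple, and leave the putty knife lying flat on the black rubber mat; leave the jug, the can and the carton alone.

Things in the scene. Friction and masses are not known exactly. Their poses are not given: they have to be found in the camera images.
- chest: fixed grey steel chest, outside 152 (x) x 216 (y) x 106 high, walls and floor 6 thick, inside 140 x 204, inner floor 6 above the bench, open top. Origin: centre of its underside. Its -x face is the front (about to world -y, i.e. the robot's right), its +x side carries the lid hinge, z up. It does not move.
- notch (a point): pry notch in the chest's front rim: 60 wide (y) and 10 high, cut through the 6 mm front wall just below the lid, at chest y = +55 (the half nearer the robot). The point is the middle of the gap on the outer face (chest x = -76, z = 101); the lid's underside is at z = 106, the notch's bottom at z = 96. Two thin ribs on top of the lid mark its two ends.
- lid (a joint): the lid's hinge angle, rad: 0 shut, positive opening up and back, stop at 1.95 (leaning 0.38 past upright). Flat aluminium plate 152 x 216 x 6, 0.25 kg, no handle, flush with the chest's outer walls, so that only a blade in the notch can lift it. Slightly damped: falls shut when let go below about 1.4, falls back on its stop when past upright (about 1.7).
- lid_edge (a point): middle of the lid's free edge (half its thickness), 152 from the hinge; moves with the lid. x points from it to the hinge, z out of the lid's upper face
- lid_hinge (a point): middle of the lid's hinge line: chest x = +76, y = 0, z = 106, at the lid's underside; the line runs along chest y
- hasp (a joint): the hasp's angle, rad: 0 lying flat on the lid over its staple (closed), positive swinging up and outwards from the lid to the front; stop at 2.3. Stiff hinge (0.045 N m): it stays where it is left and must be pushed all the way down. Starts at 1.65 to 2.1, standing up and leaning out over the front.
- hasp_tip (a point): middle of the end plate of the hasp, 81 from its hinge. The hasp is a steel strap 90 long, 27 wide, 5 thick with a long slot, on the half of the front farther from the robot (chest y = -65); x points along the strap away from the hinge
- hasp_hinge (a point): hasp hinge: chest x = -84, y = -65, z = 115.5; axis along chest y. Closed, the strap reaches from here to chest x = +6, its upper face at z = 118; the staple on the lid stands up through its slot to z = 128, at chest x = -46 to -28
- knife: loose putty knife, 0.10 to 0.16 kg: wooden handle 110 long, 24 wide, 26 high; flat steel blade 95 long, 40 wide, 2.5 thick at half the handle's height (13 above the underside). Origin on the handle's underside (handle x = -90 to +20, blade x = +20 to +115), close to the balance point. x points to the tip, z up off the blade's flat. Starts on the mat.
- knife_tip (a point): middle of the blade's straight end edge, knife x = +115, z = 13; axes as the knife's
- mat: black rubber mat fixed to the bench, 270 (x) x 170 (y) x 3 thick. Origin: centre of its underside. The putty knife starts on it and belongs on it at the end
- flat: cardboard sheet fixed to the bench, 240 x 240 x 3 thick, on which the jars stand at the start. Origin: centre of its underside
- jug: bystander: white plastic bottle, 80 diameter, 170 tall; origin centre of its underside; must stay where it is
- can: bystander: tin can, 74 diameter, 110 tall; origin centre of its underside; must stay where it is
- carton: bystander: cardboard carton 90 x 130 x 60; origin centre of its underside; must stay where it is
- jar0: squat closed glass jar with a metal cap, 62 diameter, 58 tall, 0.18 to 0.35 kg; origin centre of its underside, z up. Two to four such jars are present (all alike); absent ones read None
- jar1: squat closed glass jar with a metal cap, 62 diameter, 58 tall, 0.18 to 0.35 kg; origin centre of its underside, z up. Two to four such jars are present (all alike); absent ones read None
- jar2: squat closed glass jar with a metal cap, 62 diameter, 58 tall, 0.18 to 0.35 kg; origin centre of its underside, z up. Two to four such jars are present (all alike); absent ones read None
- jar3: squat closed glass jar with a metal cap, 62 diameter, 58 tall, 0.18 to 0.35 kg; origin centre of its underside, z up. Two to four such jars are present (all alike); absent ones read None
Mind the look-alikes: they are no part of the job. Leave any blue look-alike of the jar0 alone. There is more than one size of the knife; the job needs the larger.

How it is judged (in metres and radians):
On the way, in this order (a step that is already met when the one before it is completed fails the run):
1. the lid is levered up at least 0.15 rad by the knife, the fingers not touching it (value of joint lid above 0.15 rad and contact force between knife and lid above 0.2 N and contact force between the fingers and lid below 0.1 N), for 0.1 s.
2. the lid is swung back past 1.7 rad (value of joint lid above 1.7 rad), for 0.2 s.
3. the lid is shut (below 0.03 rad) over all the jars, standing inside the chest, with the hasp still open (above 0.3 rad) (value of joint lid below 0.03 rad and value of joint hasp above 0.3 rad and x of jar0 in the frame of chest between -0.07 and 0.07 m and y of jar0 in the frame of chest between -0.102 and 0.102 m and height (world z) of each of jar0, jar1, jar2, jar3 below 0.02 m and angle between each of jar0, jar1, jar2, jar3's own z axis and vertical below 0.2 rad and x of jar1 in the frame of chest between -0.07 and 0.07 m and y of jar1 in the frame of chest between -0.102 and 0.102 m and x of jar2 in the frame of chest between -0.07 and 0.07 m and y of jar2 in the frame of chest between -0.102 and 0.102 m and x of jar3 in the frame of chest between -0.07 and 0.07 m and y of jar3 in the frame of chest between -0.102 and 0.102 m), for 0.2 s.
4. the hasp lies on the lid (below 0.07 rad) (value of joint hasp below 0.07 rad and value of joint lid below 0.03 rad), for 0.2 s.
At the end, for the whole second after the job is handed in: Lid shut (below 0.03 rad), hasp flat on it (below 0.07 rad), every jar standing inside the chest (on its floor, upright within 0.2 rad), and the knife lying flat and still on the mat (its origin within 120 mm along and 80 mm across of the mat's centre, tilt below 0.2 rad) (all of step 4 and x of jar0 in the frame of chest between -0.07 and 0.07 m and y of jar0 in the frame of chest between -0.102 and 0.102 m and height (world z) of each of jar0, jar1, jar2, jar3 below 0.02 m and angle between each of jar0, jar1, jar2, jar3, knife's own z axis and vertical below 0.2 rad and x of jar1 in the frame of chest between -0.07 and 0.07 m and y of jar1 in the frame of chest between -0.102 and 0.102 m and x of jar2 in the frame of chest between -0.07 and 0.07 m and y of jar2 in the frame of chest between -0.102 and 0.102 m and x of jar3 in the frame of chest between -0.07 and 0.07 m and y of jar3 in the frame of chest between -0.102 and 0.102 m and x of knife in the frame of mat between -0.12 and 0.12 m and y of knife in the frame of mat between -0.08 and 0.08 m and height (world z) of knife below 0.012 m and linear speed of knife below 0.02 m/s); the robot touches nothing.
It fails at once if the jug is moved by more than 30 mm (distance of jug from where it was at the start of the episode above 0.03 m).
It fails at once if the can is moved by more than 30 mm (distance of can from where it was at the start of the episode above 0.03 m).
It fails at once if the carton is moved by more than 30 mm (distance of carton from where it was at the start of the episode above 0.03 m).
Of jar0, jar1, jar2, jar3 only 2 to 4 are there at a start; the rules pass over those that are not, and their reading is None.
At some moment in a run one of knife, jar0, jar1, jar2, jar3 may be knocked a few centimetres aside while the robot is not near it.
It also fails if it takes over 210 s, if anything falls off the work surface, if the arm or the gripper's body presses on something with over 40 N, if the wrist force passes 120 N, or if a joint passes its speed limit or range.

## Working session

There is one attempt and no reset: what is moved stays moved. The work goes in short steps, Python scripts to look and compute and a shell command to move; the robot and the scene stay as the last step left them, time stands still between calls to the robot, and variables do not carry over. Pictures are saved under pics/ and viewed, at most 14 in all, crops included, and the job is handed in when it is done.

```bash
ls; mkdir -p pics
python3 - <<'E'
from plant import r, vision
import cv2,numpy as np
print(r.get_state())
for n in("scene","top"):
    c=vision.capture(n); cv2.imwrite(f"pics/{n}0.png",c["frame"]); np.savez(f"pics/{n}0.npz",**c)
    print(n,c["camera_matrix"],c["k1"],c["extrinsics"])
E
```

```text
pics
{'time_s': 0.0, 'joints': array([ 7.96468293e+01,  2.05879896e+01,  6.33913965e-01, -1.92435235e-02,
       -7.01354223e+01, -1.65081402e+01]), 'qd': array([ 0.00690598,  0.0042254 ,  0.01677983,  0.05357178, -0.04005515,
       -0.01968561]), 'joint_torque': array([ 6.50367638e-04, -5.82714164e+01,  2.93042511e+01,  6.99714705e+00,
        6.67290558e-03, -1.60158006e-04]), 'tcp_pos': array([0.30479564, 0.60176127, 0.24766537]), 'eef_rot': array([ 1.79909050e+02, -8.08860843e-03, -2.68678576e+01]), 'contact_force': array([-0.05327852,  0.06553226,  0.19978004]), 'moment': array([-0.00299931,  0.01653713, -0.00193823]), 'gripper_force': 0.0, 'gripper_width': 0.08735077846680409}
scene [[467.05872577   0.         321.32108293]
 [  0.         467.05872577 236.49817888]
 [  0.           0.           1.        ]] -0.11609168762857547 [[ 0.53382621  0.84549928  0.01267022 -0.31592592]
 [-0.55736182  0.34055655  0.75721136  0.21465388]
 [ 0.63590673 -0.41128117  0.65304703 -1.61154295]
 [ 0.          0.          0.          1.        ]]
top [[596.9603277    0.         310.73466343]
 [  0.         596.9603277  242.94299061]
 [  0.           0.           1.        ]] 0.013493946592757603 [[-0.01461625 -0.99983755 -0.01054692  0.04983347]
 [ 0.9926014  -0.0157804   0.12038869 -0.54007019]
 [-0.12053557 -0.00870926  0.9926708  -1.41908235]
 [ 0.          0.          0.          1.        ]]
```

View pics/scene0.png

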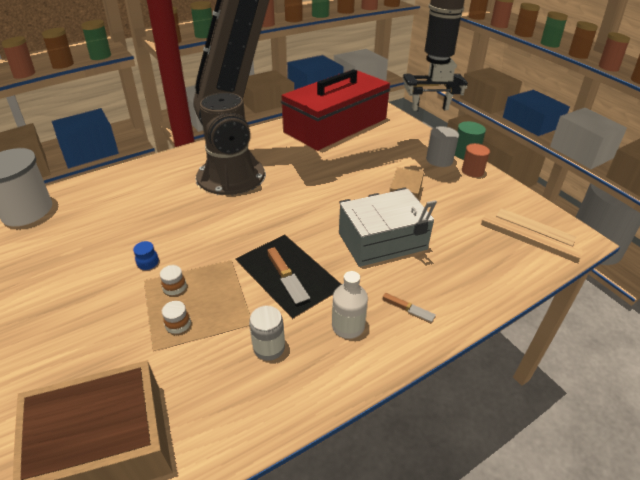

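View pics/top0.png

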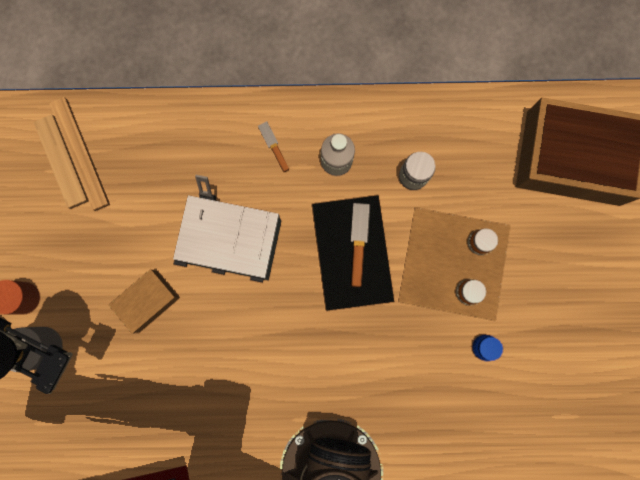

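Scene: the top view shows the chest at (228,237) with hinge knuckles on the lower edge (toward the robot) and the hasp at (205,187) on the upper edge. So the front faces world +x, not -y as the text says. Mat is at (352,252), the larger knife lies on it, the smaller knife is at (275,148). There are two white-capped jars, (485,240) and (473,291), with the blue look-alike at (488,348). The jug is at (338,150), the can at (418,170) and the carton at (143,300). Next I enlarge the chest and knives.

```bash
cat > h.py <<'E'
import numpy as np,cv2
from plant import r,vision
def load(n): return dict(np.load(f"pics/{n}.npz"))
def snap(cam,name):
    c=vision.capture(cam); cv2.imwrite(f"pics/{name}.png",c["frame"]); np.savez(f"pics/{name}.npz",**c); return c
def ray(c,u,v):
    K=c["camera_matrix"]; p=np.array([(u-K[0,2])/K[0,0],(v-K[1,2])/K[1,1]]); k=float(c["k1"]); q=p.copy()
    for _ in range(10): q=p/(1+k*(q@q))
    E=c["extrinsics"]; R=E[:3,:3]; return -R.T@E[:3,3], R.T@np.array([q[0],-q[1],-1.])
def on(c,u,v,z):
    o,d=ray(c,u,v); return o+d*(z-o[2])/d[2]
def proj(c,P):
    K=c["camera_matrix"];E=c["extrinsics"];p=E[:3,:3]@np.array(P)+E[:3,3];q=np.array([p[0],-p[1]])/-p[2]
    q=q*(1+float(c["k1"])*(q@q)); return [K[0,0]*q[0]+K[0,2],K[1,1]*q[1]+K[1,2]]
def dep(c,u,v):
    o,d=ray(c,u,v); return o+d*float(c["depth"][int(round(v)),int(round(u))])
def blobs(m,amin=60):
    cs,_=cv2.findContours(m.astype(np.uint8),cv2.RETR_EXTERNAL,cv2.CHAIN_APPROX_NONE)
    return [k for k in cs if cv2.contourArea(k)>amin]
E
python3 - <<'E'
from h import *
c=load("top0"); f=c["frame"]; hsv=cv2.cvtColor(f,cv2.COLOR_BGR2HSV).astype(int); H,S,V=hsv[...,0],hsv[...,1],hsv[...,2]
def rep(n,m,z,x0=0,x1=640,y0=90,y1=400,amin=60):
    k=np.zeros_like(m);k[y0:y1,x0:x1]=m[y0:y1,x0:x1]
    for b in blobs(k,amin):
        rc=cv2.minAreaRect(b);P=np.array([on(c,*p,z)[:2] for p in cv2.boxPoints(rc)]);ce=on(c,*rc[0],z)
        print(n,np.round(rc[0],1),'ctr',np.round(ce[:2],4),'corners',np.round(P,3).tolist(),'dep z',round(dep(c,*rc[0])[2],3),cv2.contourArea(b))
rep("mat",V<45,.003,300,400,180,320,2000)
rep("lid",(S<60)&(V>130),.112,165,290,185,290,1000)
rep("cap",(S<50)&(V>130),.058,455,520,210,320)
rep("blade",(S<60)&(V>110),.016,345,375,195,250)
rep("handle",(S>140)&(V>80),.029,345,372,230,295)
rep("sblade",(S<60)&(V>90),.01,255,295,115,180)
rep("jugcap",(S<60)&(V>150),.17,320,360,130,160)
rep("cantop",(S<60)&(V>130),.11,400,440,145,190)
rep("carton",dep and (np.abs(H-12)<8)&(V<140)&(S>100),.06,105,185,265,335,500)
big=cv2.resize(f[165:295,165:405],None,fx=3.3,fy=3.3,interpolation=cv2.INTER_CUBIC);cv2.imwrite("pics/crop1.png",big)
s=load("scene0")["frame"]; cv2.imwrite("pics/crop2.png",cv2.resize(s[180:330,250:450],None,fx=4,fy=4,interpolation=cv2.INTER_CUBIC))
E
```

```text
mat [352.1 252.4] ctr [ 0.5192 -0.0603] corners [[0.642, 0.039], [0.663, -0.128], [0.399, -0.158], [0.378, 0.006]] dep z 0.01 6945.0
lid [225.7 236.5] ctr [0.5492 0.2367] corners [[0.499, 0.357], [0.649, 0.327], [0.6, 0.115], [0.451, 0.148]] dep z 0.114 5901.5
cap [473.5 291.5] ctr [ 0.4163 -0.3406] corners [[0.441, -0.317], [0.441, -0.366], [0.391, -0.364], [0.392, -0.315]] dep z 0.057 354.0
cap [485.5 240. ] ctr [ 0.5382 -0.3749] corners [[0.563, -0.351], [0.562, -0.401], [0.514, -0.398], [0.515, -0.349]] dep z 0.06 324.0
blade [359.8 222.5] ctr [ 0.5918 -0.0802] corners [[0.546, -0.056], [0.641, -0.065], [0.638, -0.105], [0.543, -0.096]] dep z 0.017 537.0
handle [357.7 263.5] ctr [ 0.4893 -0.0716] corners [[0.436, -0.055], [0.545, -0.064], [0.543, -0.089], [0.434, -0.079]] dep z 0.026 380.0
sblade [267.  133.5] ctr [0.8239 0.1483] corners [[0.843, 0.169], [0.853, 0.15], [0.805, 0.127], [0.795, 0.146]] dep z 0.001 149.5
jugcap [338.9 141.2] ctr [ 0.7532 -0.0262] corners [[0.764, -0.005], [0.775, -0.038], [0.742, -0.048], [0.732, -0.015]] dep z 0.168 174.5
cantop [420. 166.] ctr [ 0.7081 -0.2166] corners [[0.74, -0.185], [0.739, -0.25], [0.677, -0.248], [0.678, -0.183]] dep z 0.104 577.0
```

View pics/crop1.png

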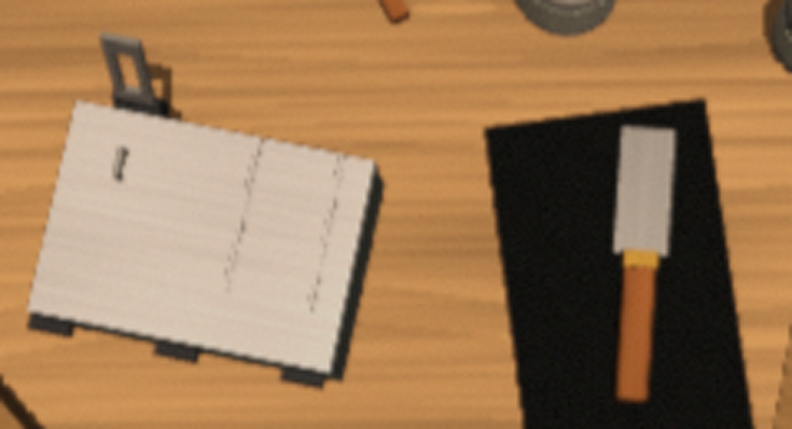

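View pics/crop2.png

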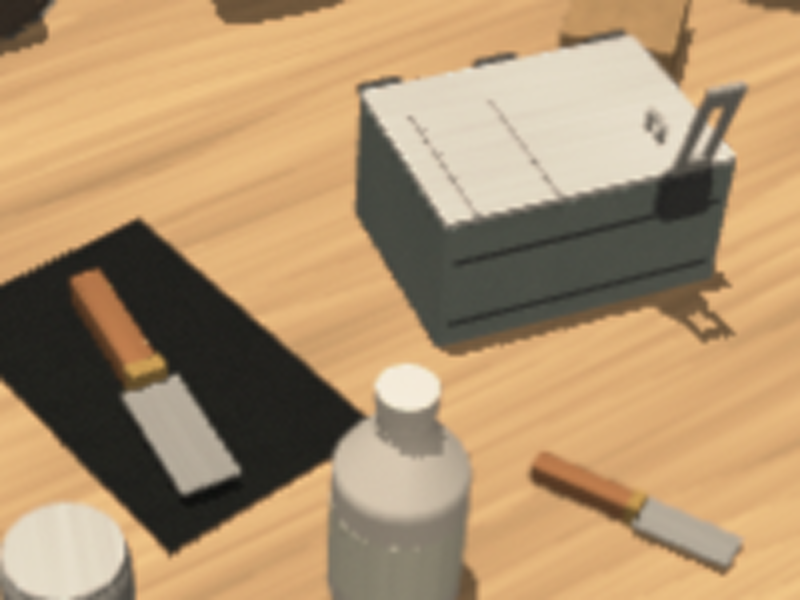

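The crop confirms what I need. The knife on the mat has a 95x40 mm blade and a 109x24 handle, so it is the larger one; the one at (275,148) is smaller. The ribs marking the notch are on the chest's right half, and the front faces +x. First move: over the knife, then turn the tool.

```bash
cat > go.py <<'E'
# print tool-axis shift (in row units) and turn (row units) from the present pose to x y z yaw [pitchless, tool down]
import sys,numpy as np
from scipy.spatial.transform import Rotation as Ro
from plant import r
s=r.get_state(); R=Ro.from_euler('xyz',s["eef_rot"],degrees=True); p=s["tcp_pos"]
a=[float(v) for v in sys.argv[1:]]
print("t",round(s["time_s"],1),"tcp",np.round(p,4),"rpy",np.round(s["eef_rot"],1),"q",np.round(s["joints"],0),"F",np.round(s["contact_force"],1),"w",round(s["gripper_width"],4),"gf",round(s["gripper_force"],1))
if a:
    print("shift",np.round(R.inv().apply(np.array(a[:3])-p)/.02,2),end=' ')
    T=Ro.from_euler('xyz',a[3:6] if len(a)>4 else [180,0,a[3] if len(a)>3 else s["eef_rot"][2]],degrees=True)
    print("turn",np.round((R.inv()*T).as_rotvec(degrees=True)/4,2))
E
M='python3 -m pendant'
T='[[[1,1,0,0,0,0,1],[1,1,0,0,0,0,1],[1,1,0,0,0,0,1],[1,1,0,0,0,0,1],[1,1,0,0,0,0,1],[1,1,0,0,0,0,1],[1,1,0,0,0,0,1],[1,1,0,0,0,0,1]]]'
python3 -m pendant '[[[1,1,0,0,0,0,1],[1,1,0,0,0,0,1],[1,1,0,0,0,0,1],[1,1,0,0,0,0,1],[1,1,0,0,0,0,1],[1,1,0,0,0,0,1],[1,1,0,0,0,0,1],[1,1,0,0,0,0,1]]]' 60
python3 -m pendant '[[[1,1,0,0,0,0,1],[1,1,0,0,0,0,1],[1,1,0,0,0,0,1],[1,1,0,0,0,0,1],[1,1,0,0,0,0,1],[1,1,0,0,0,0,1],[1,1,0,0,0,0,1],[1,1,0,0,0,0,1]]]'
python3 go.py 0.514 -0.074 0.25 175
```

```text
time_s: 0.9
tcp_pos: [0.3755, 0.3858, 0.2483]
eef_rot: [180.0, 0.0, -26.9]
contact_force: [0.1, -0.0, 0.0]
gripper_width: 0.0878
gripper_force: 0.0
time_s: 1.7
tcp_pos: [0.4459, 0.1709, 0.2484]
eef_rot: [180.0, 0.0, -26.9]
contact_force: [1.2, 0.0, 0.3]
gripper_width: 0.0877
gripper_force: 0.0
t 1.7 tcp [0.4459 0.1709 0.2484] rpy [180.    0.  -26.9] q [ 45.   2. -23.  -0. -65.  19.] F [1.2 0.  0.3] w 0.0877 gf 0.0
shift [ 8.57  9.38 -0.08] turn [ 1.000e-02 -0.000e+00  3.954e+01]
```

```bash
python3 -m pendant '[[[1,1,0,0,0,0,1],[1,1,0,0,0,0,1],[1,1,0,0,0,0,1],[1,1,0,0,0,0,1],[1,1,0,0,0,0,1],[1,1,0,0,0,0,1],[1,1,0,0,0,0,1],[1,1,0,0,0,0,1]]]'
python3 -m pendant '[[[0.5,1,0,0,0,1,1],[0,0,0,0,0,1,1],[0,0,0,0,0,1,1],[0,0,0,0,0,1,1],[0,0,0,0,0,1,1],[0,0,0,0,0,1,1],[0,0,0,0,0,1,1],[0,0,0,0,0,1,1]]]'
python3 -m pendant '[[[0,0,0,0,0,1,1],[0,0,0,0,0,1,1],[0,0,0,0,0,1,1],[0,0,0,0,0,1,1],[0,0,0,0,0,1,1],[0,0,0,0,0,1,1],[0,0,0,0,0,1,1],[0,0,0,0,0,1,1]]]'
python3 -m pendant '[[[0,0,0,0,0,1,1],[0,0,0,0,0,1,1],[0,0,0,0,0,1,1],[0,0,0,0,0,1,1],[0,0,0,0,0,1,1],[0,0,0,0,0,1,1],[0,0,0,0,0,1,1],[0,0,0,0,0,1,1]]]'
python3 -m pendant '[[[0,0,0,0,0,1,1],[0,0,0,0,0,1,1],[0,0,0,0,0,1,1],[0,0,0,0,0,1,1],[0,0,0,0,0,1,1],[0,0,0,0,0,1,1],[0,0,0,0,0,1,1],[0,0,0,0,0,1,1]]]'
python3 -m pendant '[[[0,0,0.7,0,0,1,1],[0,0,1,0,0,1,1],[0,0,1,0,0,1,1],[0,0,1,0,0,1,1],[0,0,1,0,0,1,1],[0,0,1,0,0,1,1],[0,0,1,0,0,1,1],[0,0,0,0,0,0.5,1]]]'
python3 go.py 0.514 -0.074 0.027 175
python3 - <<'E'
from h import *
c=snap("scene","s1"); f=c["frame"]; hsv=cv2.cvtColor(f,cv2.COLOR_BGR2HSV).astype(int); m=(hsv[...,1]>140)&(hsv[...,2]>90)
t=load("scene0")["frame"]; x=np.abs(f.astype(int)-t).sum(2)[240:310,255:320]; print("changed px in knife region",(x>60).sum())
print([np.round(proj(c,p),0) for p in([.514,-.074,.029],[.592,-.080,.016])])
cv2.imwrite("pics/s1c.png",cv2.resize(f[150:350,130:400],None,fx=2.9,fy=2.9))
E
```

```text
time_s: 2.5
tcp_pos: [0.5163, -0.0441, 0.2483]
eef_rot: [180.0, 0.0, -26.9]
contact_force: [0.8, 1.0, 0.3]
gripper_width: 0.0877
gripper_force: 0.0
time_s: 3.3
tcp_pos: [0.516, -0.0653, 0.2482]
eef_rot: [180.0, 0.0, -59.0]
contact_force: [-0.5, 0.1, -0.6]
gripper_width: 0.0878
gripper_force: 0.0
time_s: 4.1
tcp_pos: [0.5159, -0.0653, 0.2482]
eef_rot: [180.0, 0.0, -91.0]
contact_force: [0.3, -0.4, 0.3]
gripper_width: 0.0876
gripper_force: 0.0
time_s: 4.9
tcp_pos: [0.5159, -0.0653, 0.2482]
eef_rot: [180.0, -0.0, -123.0]
contact_force: [-0.6, 1.1, -0.1]
gripper_width: 0.0874
gripper_force: 0.0
time_s: 5.7
tcp_pos: [0.5159, -0.0653, 0.2482]
eef_rot: [180.0, -0.0, -155.0]
contact_force: [0.0, -0.7, 0.3]
gripper_width: 0.0875
gripper_force: 0.0
time_s: 6.5
tcp_pos: [0.5141, -0.0656, 0.1116]
eef_rot: [-179.9, -0.3, 174.9]
contact_force: [-0.2, -0.2, 0.4]
gripper_width: 0.0876
gripper_force: 0.0
t 6.5 tcp [ 0.5141 -0.0656  0.1116] rpy [-179.9   -0.3  174.9] q [  14.   14.  -29.   -0.  -47. -109.] F [-0.2 -0.2  0.4] w 0.0876 gf 0.0
shift [-0.05 -0.42  4.23] turn [-0.01 -0.07 -0.01]
changed px in knife region 671
[array([282., 265.]), array([295., 288.])]
```

View pics/s1c.png

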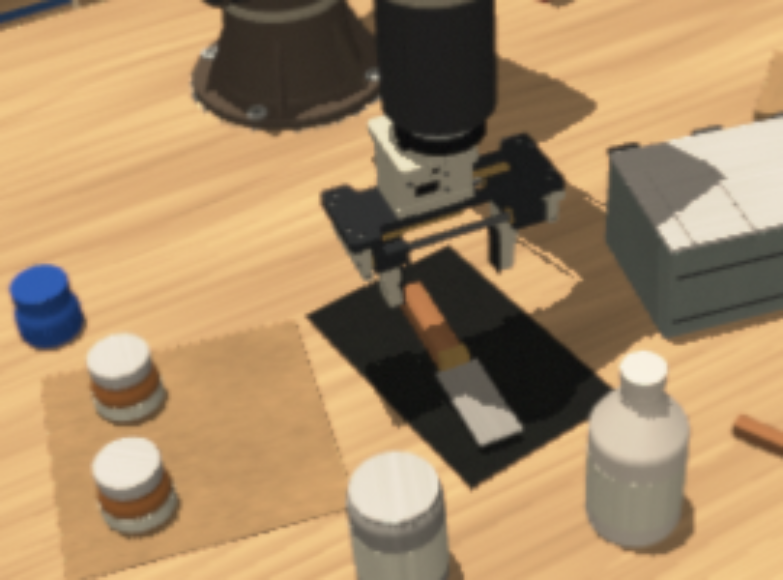

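Knife has not moved (crop about (465,390)) and the fingers straddle its handle. Descend, grip and lift.

```bash
python3 -m pendant '[[[-0.05,-0.4,1,0,0,0,1],[0,0,1,0,0,0,1],[0,0,1,0,0,0,1],[0,0,0.8,0,0,0,1],[0,0,0.4,0,0,0,1],[0,0,0,0,0,0,1],[0,0,0,0,0,0,-1],[0,0,0,0,0,0,-1]]]' 60
python3 -m pendant '[[[0,0,0,0,0,0,-1],[0,0,0,0,0,0,-1],[0,0,0,0,0,0,-1],[0,0,0,0,0,0,-1],[0,0,0,0,0,0,-1],[0,0,0,0,0,0,-1],[0,0,0,0,0,0,-1],[0,0,0,0,0,0,-1]]]'
python3 go.py
```

```text
time_s: 7.35
tcp_pos: [0.5172, -0.0732, 0.0315]
eef_rot: [180.0, 0.1, 175.2]
contact_force: [1.0, -0.4, -0.2]
gripper_width: 0.077
gripper_force: 0.0
time_s: 8.15
tcp_pos: [0.5165, -0.0734, 0.0306]
eef_rot: [-180.0, -0.0, 175.1]
contact_force: [1.3, -0.2, -0.9]
gripper_width: 0.0236
gripper_force: 60.0
t 8.2 tcp [ 0.5165 -0.0734  0.0306] rpy [-180.    -0.   175.1] q [  13.   21.  -33.    0.  -36. -108.] F [ 1.3 -0.2 -0.9] w 0.0236 gf 60.0
```

```bash
python3 -m pendant '[[[0,0,-0.5,0,0,0,-1],[0,0,-1,0,0,0,-1],[0,0,-1,0,0,0,-1],[0,0,-1,0,0,-0.2,-1],[0,0,-1,0,0,-1,-1],[0,0,-1,0,0,-1,-1],[0,0,-1,0,0,-1,-1],[0,0,-1,0,0,-1,-1]]]'
python3 -m pendant '[[[0,0,-1,0,0,-1,-1],[0,0,-1,0,0,-1,-1],[0,0,-1,0,0,-1,-1],[0,0,-0.5,0,0,-1,-1],[0,0,0,0,0,-1,-1],[0,0,0,0,0,-1,-1],[0,0,0,0,0,-1,-1],[0,0,0,0,0,-1,-1]]]'
python3 -m pendant '[[[0,0,0,0,0,-1,-1],[0,0,0,0,0,-1,-1],[0,0,0,0,0,-1,-1],[0,0,0,0,0,-1,-1],[0,0,0,0,0,-1,-1],[0,0,0,0,0,-1,-1],[0,0,0,0,0,-1,-1],[0,0,0,0,0,-1,-1]]]'
python3 -m pendant '[[[0,0,0,0,0,-1,-1],[0,0,0,0,0,-1,-1],[0,0,0,0,0,-1,-1],[0,0,0,0,0,-1,-1],[0,0,0,0,0,-1,-1],[0,0,0,0,0,-1,-1],[0,0,0,0,0,-1,-1],[0,0,0,0,0,-1,-1]]]'
python3 -m pendant '[[[0,0,0,0,0,-1,-1],[0,0,0,0,0,-1,-1],[0,0,0,0,0,-1,-1],[0,0,0,0,0,-1,-1],[0,0,0,0,0,-1,-1],[0,0,0,0,0,-1,-1],[0,0,0,0,0,-1,-1],[0,0,0,0,0,-1,-1]]]'
python3 -m pendant '[[[0,0,0,0,0,-1,-1],[0,0,0,0,0,-1,-1],[0,0,0,0,0,-1,-1],[0,0,0,0,0,-1,-1],[0,0,0,0,0,-1,-1],[0,0,0,0,0,-1,-1],[0,0,0,0,0,-1,-1],[0,0,0,0,0,0,-1]]]'
python3 go.py .770 .133 .25 -12.1
```

```text
time_s: 8.95
tcp_pos: [0.5162, -0.0734, 0.182]
eef_rot: [180.0, 0.0, -167.9]
contact_force: [-0.4, 0.4, -1.8]
gripper_width: 0.0236
gripper_force: 60.0
time_s: 9.75
tcp_pos: [0.5161, -0.0734, 0.2511]
eef_rot: [180.0, 0.0, -135.9]
contact_force: [-0.3, 0.3, -1.1]
gripper_width: 0.0236
gripper_force: 60.0
time_s: 10.55
tcp_pos: [0.5161, -0.0734, 0.2511]
eef_rot: [180.0, 0.0, -103.9]
contact_force: [-0.5, 0.2, -0.4]
gripper_width: 0.0235
gripper_force: 60.0
time_s: 11.35
tcp_pos: [0.5161, -0.0734, 0.2511]
eef_rot: [-180.0, 0.0, -71.9]
contact_force: [0.0, 0.6, -1.0]
gripper_width: 0.0232
gripper_force: 60.0
time_s: 12.15
tcp_pos: [0.5161, -0.0734, 0.2511]
eef_rot: [-180.0, 0.0, -39.9]
contact_force: [-0.7, 0.1, -1.4]
gripper_width: 0.0235
gripper_force: 60.0
time_s: 12.95
tcp_pos: [0.5161, -0.0734, 0.251]
eef_rot: [-180.0, 0.0, -12.0]
contact_force: [-0.2, -0.6, -1.5]
gripper_width: 0.0231
gripper_force: 60.0
t 12.9 tcp [ 0.5161 -0.0734  0.251 ] rpy [-180.    0.  -12.] q [ 13.   6. -18.  -0. -66.  65.] F [-0.2 -0.6 -1.5] w 0.0231 gf 60.0
shift [ 10.27 -12.73   0.05] turn [-0.    0.    0.02]
```

```bash
python3 -m pendant '[[[0.8,-1,0,0,0,0,-1],[0.8,-1,0,0,0,0,-1],[0.8,-1,0,0,0,0,-1],[0.8,-1,0,0,0,0,-1],[0.8,-1,0,0,0,0,-1],[0.8,-1,0,0,0,0,-1],[0.8,-1,0,0,0,0,-1],[0.8,-1,0,0,0,0,-1]]]'
python3 -m pendant '[[[0.8,-1,0,0,0,0,-1],[0.8,-1,0,0,0,0,-1],[0.8,-1,0,0,0,0,-1],[0.8,-1,0,0,0,0,-1],[0.2,-0.7,1,0,0,0,-1],[0,0,1,0,0,0,-1],[0,0,1,0,0,0,-1],[0,0,1,0,0,0,-1]]]'
python3 -m pendant '[[[0,0,1,0,0,0,-1],[0,0,1,0,0,0,-1],[0,0,0.5,0,0,0,-1],[0,0,0.25,0,0,0,-1],[0,0,0,0,0,0,-1],[0,0,0,0,0,0,-1],[0,0,0,0,0,0,-1],[0,0,0,0,0,0,-1]]]'
python3 go.py .761 .135 .1155 -12.1
python3 - <<'E'
from h import *
c=snap("scene","s2"); f=c["frame"]
print("notch",proj(c,[.6122,.167,.101]),"tip pred",proj(c,[.641,.161,.101]))
cv2.imwrite("pics/s2c.png",cv2.resize(f[160:310,310:510],None,fx=4,fy=4,interpolation=cv2.INTER_CUBIC))
c=snap("top","t2"); f=c["frame"]; print("notch",proj(c,[.6122,.167,.101]),"tip pred",proj(c,[.641,.161,.101]))
cv2.imwrite("pics/t2c.png",cv2.resize(f[110:290,160:370],None,fx=3.3,fy=3.3,interpolation=cv2.INTER_CUBIC))
E
```

```text
time_s: 13.75
tcp_pos: [0.6756, 0.057, 0.2508]
eef_rot: [180.0, 0.0, -12.2]
contact_force: [0.1, -1.0, -1.2]
gripper_width: 0.0235
gripper_force: 60.0
time_s: 14.55
tcp_pos: [0.7604, 0.1342, 0.1687]
eef_rot: [180.0, 0.1, -12.2]
contact_force: [-0.3, -0.1, -1.5]
gripper_width: 0.0236
gripper_force: 60.0
time_s: 15.35
tcp_pos: [0.7616, 0.1342, 0.1166]
eef_rot: [-180.0, -0.1, -12.1]
contact_force: [1.0, -0.4, -1.0]
gripper_width: 0.0235
gripper_force: 60.0
t 15.3 tcp [0.7616 0.1342 0.1166] rpy [-1.80e+02 -1.00e-01 -1.21e+01] q [ 24.  35.   6.   0. -61.  54.] F [ 1.  -0.4 -1. ] w 0.0235 gf 60.0
shift [-0.04 -0.03  0.05] turn [-0.01 -0.02  0.01]
notch [np.float64(379.6882019486487), np.float64(233.91465212208288)] tip pred [np.float64(384.6626272313096), np.float64(240.8743337763941)]
notch [np.float64(256.27768961073224), np.float64(209.9121781258744)] tip pred [np.float64(258.7927157160197), np.float64(197.73811580591519)]
```

View pics/s2c.png

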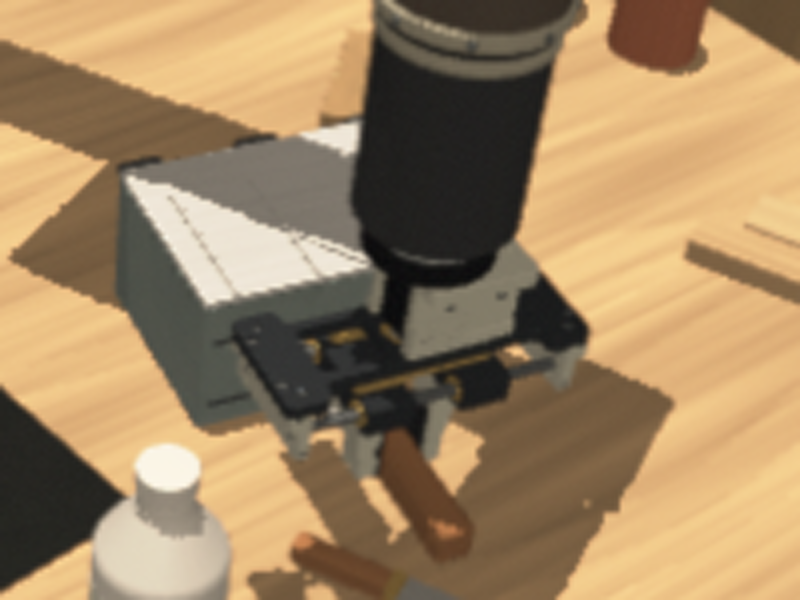

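View pics/t2c.png

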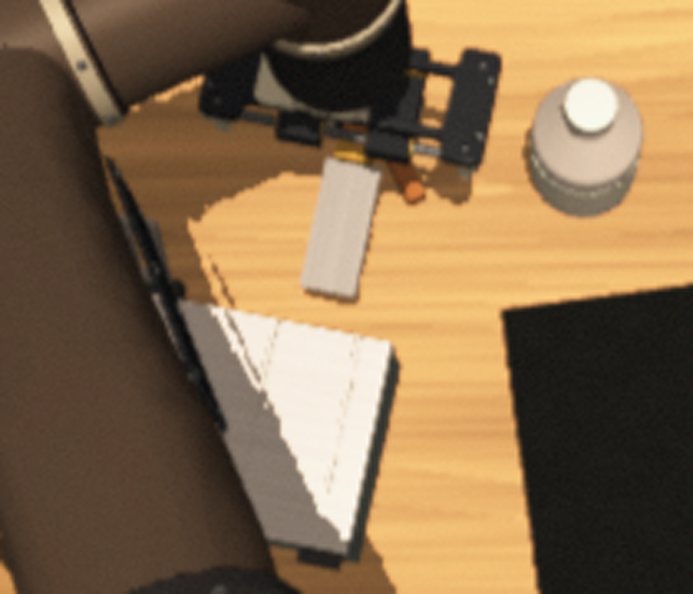

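Top crop: blade tip at (330,295). Rib ends are at (277,320) and (357,338), so the notch middle is (317,329) and the blade is about 4 mm too far right. I check the blade height by depth and triangulation against the lid top.

Run:
```python
from h import *
c=load("t2")
for n,(u,v) in {"blade base":(345,190),"blade mid":(341,225),"blade tip":(333,280),"lid":(320,390)}.items():
    U,V=160+u/3.3,110+v/3.3
    print(n,np.round(np.median([dep(c,U+a,V+b) for a in(-2,0,2) for b in(-2,0,2)],axis=0),4))
```

```text
blade base [0.7123 0.1469 0.1035]
blade mid [0.6867 0.1501 0.1023]
blade tip [0.648  0.1561 0.1005]
lid [0.5676 0.1642 0.111 ]
```

```bash
python3 -m pendant '[[[-0.3,-0.2,0,0,0,0,-1],[-0.4,0,0,0,0,0,-1],[-0.4,0,0,0,0,0,-1],[-0.3,0,0,0,0,0,-1],[-0.3,0,0,0,0,0,-1],[-0.3,0,0,0,0,0,-1],[-0.3,0,0,0,0,0,-1],[0,0,0,0,0,0,-1]]]'
python3 go.py
```

```text
time_s: 16.25
tcp_pos: [0.7164, 0.1478, 0.1158]
eef_rot: [-180.0, 0.0, -12.0]
contact_force: [-0.5, -0.5, -0.7]
gripper_width: 0.0236
gripper_force: 60.0
t 16.2 tcp [0.7164 0.1478 0.1158] rpy [-180.    0.  -12.] q [ 27.  31.  -0.  -0. -59.  51.] F [-0.5 -0.5 -0.7] w 0.0236 gf 60.0
```

```bash
python3 -m pendant '[[[0,0,-0.5,0,0,0,-1],[-0.05,0,-0.5,0,0,0,-1],[-0.1,0,-0.5,0,0,0,-1],[-0.1,0,-0.5,0,0,0,-1],[-0.15,0,-0.45,0,0,0,-1],[-0.2,0,-0.45,0,0,0,-1],[0,0,0,0,0,0,-1],[0,0,0,0,0,0,-1]]]'
python3 go.py
python3 - <<'E'
from h import *
c=snap("top","t3"); f=c["frame"]; cv2.imwrite("pics/t3c.png",cv2.resize(f[110:290,160:370],None,fx=3.3,fy=3.3,interpolation=cv2.INTER_CUBIC))
E
```

```text
time_s: 17.05
tcp_pos: [0.7055, 0.1504, 0.1742]
eef_rot: [-180.0, -0.1, -12.1]
contact_force: [1.9, 0.4, -2.3]
gripper_width: 0.0232
gripper_force: 60.0
t 17.1 tcp [0.7055 0.1504 0.1742] rpy [-1.80e+02 -1.00e-01 -1.21e+01] q [ 27.  27.   2.  -0. -64.  50.] F [ 1.9  0.4 -2.3] w 0.0232 gf 60.0
```

View pics/t3c.png

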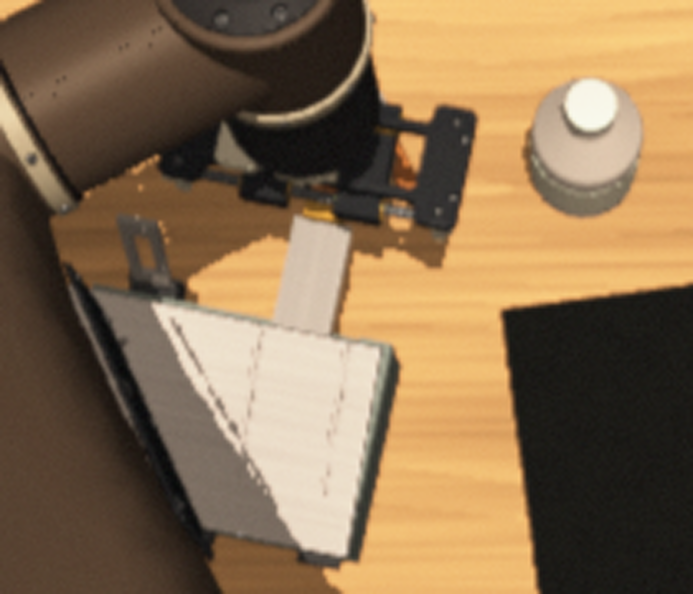

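Lid is up about 0.4 rad on the blade: its free edge is at crop (240,320) and the front rim shows beneath it. Check how high the forearm is before swinging the lid up.

Run:
```python
from h import *
for n in("t3",):
    c=load(n)
    for u,v in [(40,200),(60,300),(20,400),(60,450),(120,500),(150,550),(250,60),(85,300),(110,370),(180,520)]:
        print((u,v),np.round(dep(c,160+u/3.3,110+v/3.3),3))
```

```text
(40, 200) [0.597 0.255 0.549]
(60, 300) [0.538 0.233 0.6  ]
(20, 400) [0.483 0.234 0.665]
(60, 450) [0.461 0.214 0.677]
(120, 500) [0.439 0.188 0.687]
(150, 550) [0.418 0.173 0.698]
(250, 60) [0.658 0.151 0.571]
(85, 300) [0.536 0.219 0.612]
(110, 370) [0.577 0.303 0.153]
(180, 520) [0.433 0.168 0.661]
```

```bash
python3 -m pendant '[[[-0.25,0,-0.45,0,0,0,-1],[-0.25,0,-0.45,0,0,0,-1],[-0.3,0,-0.4,0,0,0,-1],[-0.3,0,-0.4,0,0,0,-1],[-0.35,0,-0.35,0,0,0,-1],[-0.35,0,-0.35,0,0,0,-1],[-0.4,0,-0.3,0,0,0,-1],[-0.4,0,-0.3,0,0,0,-1]]]'
python3 -m pendant '[[[-0.45,0,-0.2,0,0,0,-1],[-0.45,0,-0.2,0,0,0,-1],[-0.45,0,-0.15,0,0,0,-1],[-0.5,0,-0.15,0,0,0,-1],[-0.5,0,-0.05,0,0,0,-1],[-0.5,0,-0.05,0,0,0,-1],[-0.5,0,0,0,0,0,-1],[-0.5,0,0,0,0,0,-1]]]'
python3 -m pendant '[[[-0.5,0,0.05,0,0,0,-1],[-0.5,0,0.05,0,0,0,-1],[-0.5,0,0.05,0,0,0,-1],[-0.5,0,0.1,0,0,0,-1],[0,0,0,0,0,0,-1],[0,0,0,0,0,0,-1],[0,0,0,0,0,0,-1],[0,0,0,0,0,0,-1]]]'
python3 go.py
python3 - <<'E'
from h import *
snap("scene","s4")
c=cv2.imread("pics/s4.png");cv2.imwrite("pics/s4c.png",cv2.resize(c[120:330,240:500],None,fx=2.8,fy=2.8))
E
```

```text
time_s: 17.9
tcp_pos: [0.6539, 0.1612, 0.2343]
eef_rot: [-180.0, -0.0, -12.1]
contact_force: [0.8, 0.1, -2.0]
gripper_width: 0.0237
gripper_force: 60.0
time_s: 18.7
tcp_pos: [0.5782, 0.1772, 0.2494]
eef_rot: [180.0, 0.0, -12.1]
contact_force: [0.8, -0.4, -2.2]
gripper_width: 0.0232
gripper_force: 60.0
time_s: 19.5
tcp_pos: [0.5403, 0.1854, 0.2444]
eef_rot: [180.0, 0.0, -12.1]
contact_force: [-0.1, -0.7, -1.5]
gripper_width: 0.0232
gripper_force: 60.0
t 19.5 tcp [0.5403 0.1854 0.2444] rpy [180.    0.  -12.1] q [ 39.  11. -13.  -0. -66.  39.] F [-0.1 -0.7 -1.5] w 0.0232 gf 60.0
```

View pics/s4c.png

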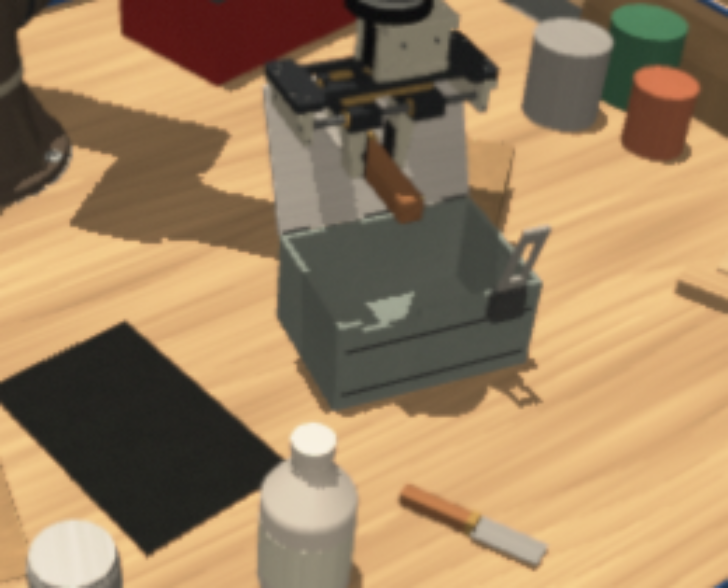

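Lid is fully back (crop (370,170)), and the chest is empty and open. Return the knife to the mat.

```bash
python3 -m pendant '[[[1,0,0,0,0,0,-1],[1,0,0,0,0,0,-1],[1,0,-0.5,0,0,0,-1],[0,0,-1,0,0,0,-1],[0,0.5,-1,0,0,0,-1],[0,1,0,0,0,0,-1],[0,1,0,0,0,0,-1],[0,1,0,0,0,0,-1]]]'
python3 -m pendant '[[[0,1,0,0,0,0,-1],[0,1,0,0,0,0,-1],[0,1,0,0,0,0,-1],[0,1,0,0,0,0,-1],[0,1,0,0,0,0,-1],[0,1,0,0,0,0,-1],[0,1,0,0,0,0,-1],[0,0,0,0,0,0,-1]]]'
python3 go.py .527 -.062 .033 -12.1
```

```text
time_s: 20.35
tcp_pos: [0.5832, 0.1027, 0.2936]
eef_rot: [180.0, 0.1, -12.1]
contact_force: [-0.8, -0.8, -1.3]
gripper_width: 0.0237
gripper_force: 60.0
time_s: 21.15
tcp_pos: [0.554, -0.0351, 0.2947]
eef_rot: [180.0, -0.0, -12.2]
contact_force: [-0.2, 1.1, -1.3]
gripper_width: 0.0234
gripper_force: 60.0
t 21.1 tcp [ 0.554  -0.0351  0.2947] rpy [180.   -0.  -12.2] q [ 17.   8. -10.   0. -72.  61.] F [-0.2  1.1 -1.3] w 0.0234 gf 60.0
shift [-1.04  1.6  13.08] turn [ 0.   -0.   -0.02]
```

```bash
python3 -m pendant '[[[-0.5,0.8,1,0,0,0,-1],[-0.5,0.8,1,0,0,0,-1],[0,0,1,0,0,0,-1],[0,0,1,0,0,0,-1],[0,0,1,0,0,0,-1],[0,0,1,0,0,0,-1],[0,0,1,0,0,0,-1],[0,0,1,0,0,0,-1]]]'
python3 -m pendant '[[[0,0,1,0,0,0,-1],[0,0,1,0,0,0,-1],[0,0,1,0,0,0,-1],[0,0,0.7,0,0,0,-1],[0,0,0.5,0,0,0,-1],[0,0,0.5,0,0,0,-1],[0,0,0.35,0,0,0,-1],[0,0,0,0,0,0,-1]]]'
python3 go.py .527 -.062 .033 -12.1
```

```text
time_s: 21.95
tcp_pos: [0.5286, -0.0599, 0.1339]
eef_rot: [-180.0, -0.0, -12.1]
contact_force: [1.2, 1.2, -1.0]
gripper_width: 0.0236
gripper_force: 60.0
time_s: 22.75
tcp_pos: [0.5283, -0.0597, 0.0328]
eef_rot: [180.0, 0.1, -12.1]
contact_force: [0.3, 0.2, -1.0]
gripper_width: 0.0233
gripper_force: 60.0
t 22.8 tcp [ 0.5283 -0.0597  0.0328] rpy [ 1.80e+02  1.00e-01 -1.21e+01] q [ 15.  21. -32.  -0. -37.  63.] F [ 0.3  0.2 -1. ] w 0.0233 gf 60.0
shift [-0.04  0.13 -0.01] turn [0.01 0.02 0.01]
```

```bash
python3 -m pendant '[[[0,0,0,0,0,0,1],[0,0,0,0,0,0,1],[0,0,0,0,0,0,1],[0,0,0,0,0,0,1],[0,0,-0.5,0,0,0,1],[0,0,-1,0,0,0,1],[0,0,-1,0,0,0,1],[0,0,-1,0,0,0,1]]]'
python3 -m pendant '[[[0,0,-1,0,0,0,1],[0,0,-1,0,0,0,1],[0,0,-1,0,0,0,1],[0,0,-1,0,0,0,1],[0,0,-1,0,0,0,1],[0,0,-1,0,0,0,1],[0,0,0,0,0,0,1],[0,0,0,0,0,0,1]]]'
python3 - <<'E'
from h import *
c=snap("top","t5"); f=c["frame"]; hsv=cv2.cvtColor(f,cv2.COLOR_BGR2HSV).astype(int); S,V=hsv[...,1],hsv[...,2]
m=np.zeros((480,640),bool); q=(S<50)&(V>130); m[200:330,400:560]=q[200:330,400:560]
for b in blobs(m): 
    (u,v),rad=cv2.minEnclosingCircle(b); print("cap",(round(u),round(v)),np.round(on(c,u,v,.061),4),rad,round(dep(c,u,v)[2],3))
E
python3 go.py .416 -.340 .15 -12.1
```

```text
time_s: 23.55
tcp_pos: [0.5287, -0.0596, 0.1051]
eef_rot: [-180.0, -0.0, -12.1]
contact_force: [-0.3, 0.2, 0.0]
gripper_width: 0.082
gripper_force: 0.0
time_s: 24.35
tcp_pos: [0.5286, -0.0595, 0.2245]
eef_rot: [-179.9, -0.1, -12.1]
contact_force: [-0.2, 0.2, 0.3]
gripper_width: 0.0878
gripper_force: 0.0
cap (460, 293) [ 0.4124 -0.3081  0.061 ] 11.366475105285645 0.06
cap (486, 240) [ 0.5387 -0.3749  0.061 ] 11.053613662719727 0.057
t 24.4 tcp [ 0.5283 -0.0596  0.2237] rpy [-180.    -0.   -12.1] q [ 15.   8. -19.  -0. -62.  63.] F [0.8 0.2 0.6] w 0.0875 gf 0.0
shift [-2.56 14.89  3.68] turn [-0.   -0.    0.01]
```

The jar nearer the robot has been knocked: its cap is now at (460,293), i.e. (0.412,-0.308). The other is unchanged. Both stand upright by cap height. Take the nearer one first.

```bash
python3 -m pendant '[[[-0.4,1,0,0,0,0,1],[-0.4,1,0,0,0,0,1],[-0.4,1,0,0,0,0,1],[-0.4,1,0,0,0,0,1],[-0.4,1,0,0,0,0,1],[-0.4,1,0,0,0,0,1],[-0.4,1,0,0,0,0,1],[-0.3,1,0,0,0,0,1]]]' 30
python3 -m pendant '[[[0,1,0,0,0,0,1],[0,1,0,0,0,0,1],[0,1,1,0,0,0,1],[0,1,1,0,0,0,1],[0,1,1,0,0,0,1],[0,0.3,1,0,0,0,1],[0,0,1,0,0,0,1],[0,0,0,0,0,0,1]]]'
python3 go.py .4124 -.308 .056 -12.1
python3 - <<'E'
from h import *
c=snap("scene","s6"); f=c["frame"]; cv2.imwrite("pics/s6c.png",cv2.resize(f[180:380,110:330],None,fx=3,fy=3))
E
```

```text
time_s: 25.2
tcp_pos: [0.4328, -0.2041, 0.2229]
eef_rot: [180.0, 0.1, -12.1]
contact_force: [0.5, 0.2, 0.2]
gripper_width: 0.0877
gripper_force: 0.0
time_s: 26.0
tcp_pos: [0.4094, -0.3065, 0.1205]
eef_rot: [-179.9, 0.4, -12.2]
contact_force: [-0.6, -0.1, -0.6]
gripper_width: 0.0874
gripper_force: 0.0
t 26.0 tcp [ 0.4094 -0.3065  0.1205] rpy [-179.9    0.4  -12.2] q [-15.  13. -29.  -0. -49.  93.] F [-0.6 -0.1 -0.6] w 0.0874 gf 0.0
shift [0.18 0.05 3.22] turn [-0.01  0.09 -0.01]
```

View pics/s6c.png

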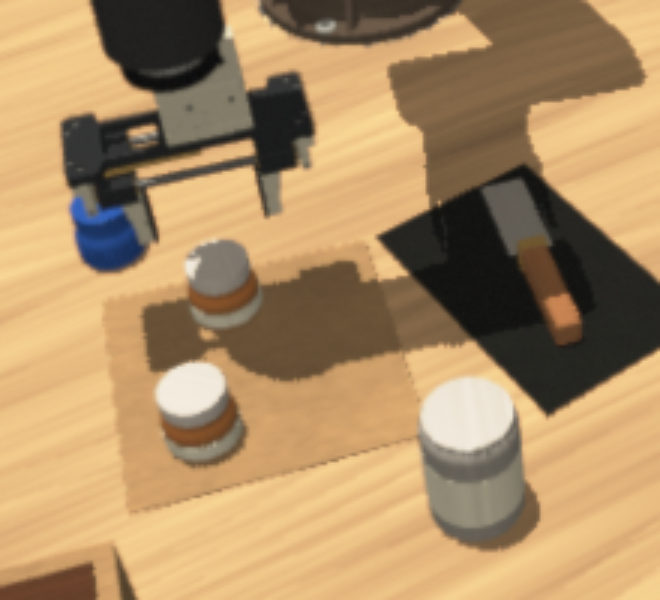

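Jars upright, knife lying flat on the mat, gripper above the nearer jar at crop (222,285). Descend and grip.

```bash
python3 -m pendant '[[[0.15,0.05,1,0,0,0,1],[0,0,1,0,0,0,1],[0,0,0.7,0,0,0,1],[0,0,0.5,0,0,0,1],[0,0,0,0,0,0,1],[0,0,0,0,0,0,1],[0,0,0,0,0,0,-1],[0,0,0,0,0,0,-1]]]' 30
python3 -m pendant '[[[0,0,0,0,0,0,-1],[0,0,0,0,0,0,-1],[0,0,0,0,0,0,-1],[0,0,0,0,0,0,-1],[0,0,0,0,0,0,-1],[0,0,0,0,0,0,-1],[0,0,-0.5,0,0,0,-1],[0,0,-1,0,0,0,-1]]]'
python3 -m pendant '[[[0,0,-1,0,0,0,-1],[0,0,-1,0,0,0,-1],[0,0,-1,0,0,0,-1],[0,0,-1,0,0,0,-1],[0,0,-1,0,0,0,-1],[0,0,-1,0,0,0,-1],[0,0,-1,0,0,0,-1],[0,0,-1,0,0,0,-1]]]'
python3 go.py .5805 .2669 .25 -12.1
```

```text
time_s: 26.85
tcp_pos: [0.4157, -0.3085, 0.0604]
eef_rot: [180.0, -0.1, -12.1]
contact_force: [0.5, -0.5, 0.4]
gripper_width: 0.077
gripper_force: 0.0
time_s: 27.65
tcp_pos: [0.4135, -0.3075, 0.0884]
eef_rot: [-179.9, 0.3, -12.1]
contact_force: [-0.0, -0.8, -3.3]
gripper_width: 0.054
gripper_force: 30.0
time_s: 28.45
tcp_pos: [0.4145, -0.3077, 0.2501]
eef_rot: [-179.9, 0.1, -12.1]
contact_force: [0.2, -0.6, -2.8]
gripper_width: 0.0542
gripper_force: 30.0
t 28.4 tcp [ 0.4145 -0.3077  0.2501] rpy [-1.799e+02  1.000e-01 -1.210e+01] q [-15.   5. -19.  -0. -66.  93.] F [ 0.2 -0.6 -2.8] w 0.0542 gf 30.0
shift [  2.11 -29.83   0.04] turn [-0.02  0.02  0.01]
```

```bash
python3 -m pendant '[[[0.1,-1,0,0,0,0,-1],[0.1,-1,0,0,0,0,-1],[0.1,-1,0,0,0,0,-1],[0.1,-1,0,0,0,0,-1],[0.1,-1,0,0,0,0,-1],[0.1,-1,0,0,0,0,-1],[0.1,-1,0,0,0,0,-1],[0.1,-1,0,0,0,0,-1]]]'
python3 -m pendant '[[[0.1,-1,0,0,0,0,-1],[0.1,-1,0,0,0,0,-1],[0.1,-1,0,0,0,0,-1],[0.1,-1,0,0,0,0,-1],[0.1,-1,0,0,0,0,-1],[0.1,-1,0,0,0,0,-1],[0.1,-1,0,0,0,0,-1],[0.1,-1,0,0,0,0,-1]]]'
python3 -m pendant '[[[0.1,-1,0,0,0,0,-1],[0.1,-1,0,0,0,0,-1],[0.1,-1,0,0,0,0,-1],[0.1,-1,0,0,0,0,-1],[0.1,-1,0,0,0,0,-1],[0,-1,0,0,0,0,-1],[0,-1,0,0,0,0,-1],[0,-1,0,0,0,0,-1]]]'
python3 -m pendant '[[[0,-1,0,0,0,0,-1],[0,-1,0,0,0,0,-1],[0,-1,0,0,0,0,-1],[0,-1,0,0,0,0,-1],[0,-1,0,0,0,0,-1],[0,-0.8,0,0,0,0,-1],[0,0,0,0,0,0,-1],[0,0,0,0,0,0,-1]]]'
python3 go.py .5805 .2669 .066 -12.1
python3 - <<'E'
from h import *
c=snap("top","t7"); f=c["frame"]; cv2.imwrite("pics/t7c.png",cv2.resize(f[140:310,150:350],None,fx=3.5,fy=3.5))
E
```

```text
time_s: 29.25
tcp_pos: [0.4635, -0.154, 0.2493]
eef_rot: [-180.0, 0.1, -12.1]
contact_force: [0.8, 0.2, -2.9]
gripper_width: 0.0539
gripper_force: 30.0
time_s: 30.05
tcp_pos: [0.5126, -0.0011, 0.2493]
eef_rot: [-180.0, 0.1, -12.1]
contact_force: [0.8, -0.1, -2.5]
gripper_width: 0.054
gripper_force: 30.0
time_s: 30.85
tcp_pos: [0.5568, 0.1539, 0.2495]
eef_rot: [180.0, 0.0, -12.1]
contact_force: [0.5, -0.3, -2.8]
gripper_width: 0.054
gripper_force: 30.0
time_s: 31.65
tcp_pos: [0.5807, 0.2661, 0.2492]
eef_rot: [180.0, 0.0, -12.0]
contact_force: [-0.1, 0.2, -3.2]
gripper_width: 0.054
gripper_force: 30.0
t 31.6 tcp [0.5807 0.2661 0.2492] rpy [180.   0. -12.] q [ 42.  17.  -4.  -0. -69.  36.] F [-0.1  0.2 -3.2] w 0.054 gf 30.0
shift [-0.01 -0.04  9.16] turn [0.01 0.01 0.02]
```

View pics/t7c.png

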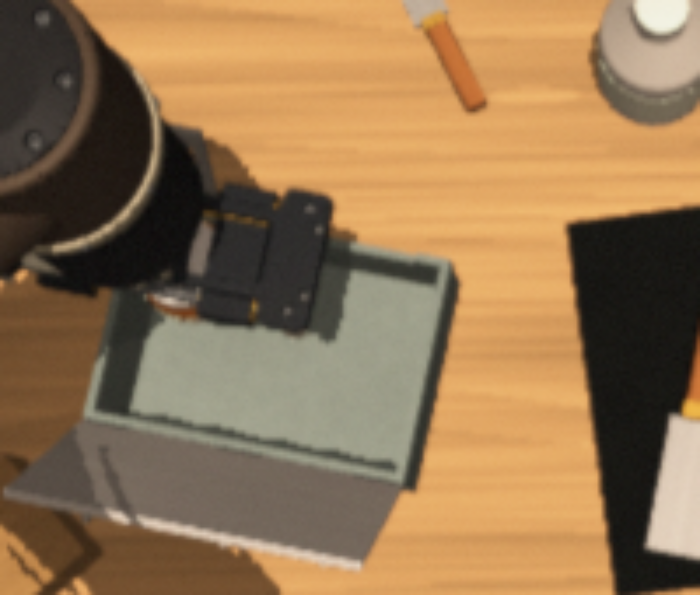

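Jar hangs over the far-left part of the open chest, clear of rims and lid. Lower and release.

```bash
python3 -m pendant '[[[0,0,1,0,0,0,-1],[0,0,1,0,0,0,-1],[0,0,1,0,0,0,-1],[0,0,1,0,0,0,-1],[0,0,1,0,0,0,-1],[0,0,1,0,0,0,-1],[0,0,1,0,0,0,-1],[0,0,0.7,0,0,0,-1]]]'
python3 -m pendant '[[[0,0,0.5,0,0,0,-1],[0,0,0.5,0,0,0,-1],[0,0,0.45,0,0,0,-1],[0,0,0,0,0,0,-1],[0,0,0,0,0,0,-1],[0,0,0,0,0,0,-1],[0,0,0,0,0,0,-1],[0,0,0,0,0,0,-1]]]'
python3 go.py .5805 .2669 .066 -12.1
```

```text
time_s: 32.5
tcp_pos: [0.5805, 0.2647, 0.0945]
eef_rot: [180.0, 0.0, -12.1]
contact_force: [-0.0, 0.1, -3.6]
gripper_width: 0.0544
gripper_force: 30.0
time_s: 33.3
tcp_pos: [0.581, 0.2659, 0.0671]
eef_rot: [-180.0, -0.0, -12.1]
contact_force: [0.6, 0.4, -3.5]
gripper_width: 0.0541
gripper_force: 30.0
t 33.3 tcp [0.581  0.2659 0.0671] rpy [-180.    -0.   -12.1] q [ 42.  26. -16.   0. -47.  36.] F [ 0.6  0.4 -3.5] w 0.0541 gf 30.0
shift [-0.03 -0.04  0.05] turn [-0.01 -0.01  0.01]
```

```bash
python3 -m pendant '[[[0,0,0.1,0,0,0,-1],[0,0,0.05,0,0,0,-1],[0,0,0,0,0,0,0.6],[0,0,0,0,0,0,0.6],[0,0,0,0,0,0,0.6],[0,0,0,0,0,0,0.6],[0,0,-0.3,0,0,0,0.6],[0,0,-0.5,0,0,0,0.6]]]'
python3 -m pendant '[[[0,0,-1,0,0,0,0.6],[0,0,-1,0,0,0,0.6],[0,0,-1,0,0,0,0.6],[0,0,-1,0,0,0,0.6],[0,0,-1,0,0,0,0.6],[0,0,-1,0,0,0,0.6],[0,0,-1,0,0,0,0.6],[0,0,-1,0,0,0,0.6]]]'
python3 -m pendant '[[[0,1,0,0,0,0,1],[0,1,0,0,0,0,1],[0,1,0,0,0,0,1],[0,1,0,0,0,0,1],[0,1,0,0,0,0,1],[0,1,0,0,0,0,1],[0,1,0,0,0,0,1],[0,1,0,0,0,0,1]]]'
python3 -m pendant '[[[0,1,0,0,0,0,1],[0,1,0,0,0,0,1],[0,1,0,0,0,0,1],[0,1,0,0,0,0,1],[0,1,0,0,0,0,1],[0,1,0,0,0,0,1],[0,1,0,0,0,0,1],[0,1,0,0,0,0,1]]]'
python3 - <<'E'
from h import *
c=snap("top","t8"); f=c["frame"]; hsv=cv2.cvtColor(f,cv2.COLOR_BGR2HSV).astype(int); S,V=hsv[...,1],hsv[...,2]
q=(S<50)&(V>130)
C=np.array([.5495,.2367]);ex=np.array([-.977,.21]);ey=np.array([-.21,-.977])
for n,(x0,x1,y0,y1,z) in {"flat":(400,560,200,330,.061),"chest":(175,290,195,270,.064)}.items():
    m=np.zeros((480,640),bool); m[y0:y1,x0:x1]=q[y0:y1,x0:x1]
    for b in blobs(m):
        (u,v),rad=cv2.minEnclosingCircle(b); P=on(c,u,v,z); print(n,(round(u),round(v)),np.round(P,4),round(rad,1),"z",round(dep(c,u,v)[2],3),"chest xy",np.round([(P[:2]-C)@ex,(P[:2]-C)@ey],3))
E
python3 go.py .5387 -.3749 .060 -12.1
```

```text
time_s: 34.1
tcp_pos: [0.5808, 0.2653, 0.0796]
eef_rot: [180.0, 0.0, -12.1]
contact_force: [0.7, 0.5, -0.3]
gripper_width: 0.0698
gripper_force: 0.0
time_s: 34.9
tcp_pos: [0.581, 0.2662, 0.2417]
eef_rot: [-179.9, -0.1, -12.0]
contact_force: [0.3, 0.4, -0.4]
gripper_width: 0.0702
gripper_force: 0.0
time_s: 35.7
tcp_pos: [0.547, 0.1075, 0.2395]
eef_rot: [180.0, 0.0, -12.1]
contact_force: [-0.2, 0.2, -1.3]
gripper_width: 0.0876
gripper_force: 0.0
time_s: 36.5
tcp_pos: [0.5134, -0.0488, 0.2396]
eef_rot: [-180.0, -0.0, -12.1]
contact_force: [0.0, 0.0, -0.1]
gripper_width: 0.0875
gripper_force: 0.0
flat (486, 240) [ 0.5381 -0.3745  0.061 ] 11.1 z 0.06 chest xy [-0.117  0.6  ]
chest (219, 225) [0.5837 0.2601 0.064 ] 27.2 z 0.06 chest xy [-0.029 -0.03 ]
t 36.5 tcp [ 0.5126 -0.0506  0.2396] rpy [180.    0.  -12.1] q [ 16.   6. -20.   0. -64.  62.] F [-1.5 -1.6 -0.4] w 0.0874 gf 0.0
shift [ 4.68 15.58  8.98] turn [0.01 0.01 0.  ]
```

```bash
python3 -m pendant '[[[0.3,1,0,0,0,0,1],[0.3,1,0,0,0,0,1],[0.3,1,0,0,0,0,1],[0.3,1,0,0,0,0,1],[0.3,1,0,0,0,0,1],[0.3,1,0,0,0,0,1],[0.3,1,0,0,0,0,1],[0.3,1,0,0,0,0,1]]]'
python3 -m pendant '[[[0.3,1,0,0,0,0,1],[0.3,1,0,0,0,0,1],[0.3,1,0,0,0,0,1],[0.3,1,1,0,0,0,1],[0.3,1,1,0,0,0,1],[0.3,1,1,0,0,0,1],[0.3,1,1,0,0,0,1],[0.2,0.6,1,0,0,0,1]]]'
python3 go.py .5381 -.3747 .060 -12.1
```

```text
time_s: 37.35
tcp_pos: [0.527, -0.2152, 0.2395]
eef_rot: [180.0, 0.0, -12.1]
contact_force: [-0.5, 0.2, 0.3]
gripper_width: 0.0878
gripper_force: 0.0
time_s: 38.15
tcp_pos: [0.54, -0.3739, 0.1385]
eef_rot: [180.0, 0.0, -12.1]
contact_force: [-0.7, -0.2, 0.3]
gripper_width: 0.0876
gripper_force: 0.0
t 38.1 tcp [ 0.54   -0.3739  0.1385] rpy [180.    0.  -12.1] q [-18.  24. -10.   0. -57.  96.] F [-0.7 -0.2  0.3] w 0.0876 gf 0.0
shift [-0.08  0.06  3.93] turn [0. 0. 0.]
```

```bash
python3 -m pendant '[[[-0.05,0.05,1,0,0,0,1],[0,0,1,0,0,0,1],[0,0,1,0,0,0,1],[0,0,0.5,0,0,0,1],[0,0,0.4,0,0,0,1],[0,0,0,0,0,0,-1],[0,0,0,0,0,0,-1],[0,0,0,0,0,0,-1]]]' 30
python3 -m pendant '[[[0,0,0,0,0,0,-1],[0,0,0,0,0,0,-1],[0,0,0,0,0,0,-1],[0,0,0,0,0,0,-1],[0,0,0,0,0,0,-1],[0,0,0,0,0,0,-1],[0,0,0,0,0,0,-1],[0,0,0,0,0,0,-1]]]'
python3 -m pendant '[[[0,0,-0.5,0,0,0,-1],[0,0,-1,0,0,0,-1],[0,0,-1,0,0,0,-1],[0,0,-1,0,0,0,-1],[0,0,-1,0,0,0,-1],[0,0,-1,0,0,0,-1],[0,0,-1,0,0,0,-1],[0,0,-1,0,0,0,-1]]]'
python3 -m pendant '[[[0,0,-1,0,0,0,-1],[0,0,-1,0,0,0,-1],[0,-1,0,0,0,0,-1],[0,-1,0,0,0,0,-1],[0,-1,0,0,0,0,-1],[0,-1,0,0,0,0,-1],[0,-1,0,0,0,0,-1],[0,-1,0,0,0,0,-1]]]'
python3 go.py .5185 .2065 .066 -12.1
```

```text
time_s: 38.95
tcp_pos: [0.5401, -0.373, 0.0627]
eef_rot: [180.0, -0.1, -12.0]
contact_force: [0.1, -0.6, 0.1]
gripper_width: 0.0693
gripper_force: 0.0
time_s: 39.75
tcp_pos: [0.54, -0.3732, 0.0625]
eef_rot: [180.0, -0.1, -12.0]
contact_force: [-0.1, -1.1, 6.0]
gripper_width: 0.0536
gripper_force: 30.0
time_s: 40.55
tcp_pos: [0.539, -0.3722, 0.2122]
eef_rot: [-180.0, 0.1, -12.1]
contact_force: [-0.0, -0.0, -1.2]
gripper_width: 0.0539
gripper_force: 30.0
time_s: 41.35
tcp_pos: [0.5641, -0.2542, 0.2514]
eef_rot: [-180.0, 0.1, -12.1]
contact_force: [-0.4, -0.1, -3.3]
gripper_width: 0.0541
gripper_force: 30.0
t 41.4 tcp [ 0.5641 -0.2542  0.2514] rpy [-1.80e+02  1.00e-01 -1.21e+01] q [ -6.  15.  -6.  -0. -68.  84.] F [-0.4 -0.1 -3.3] w 0.0541 gf 30.0
shift [ -7.03 -22.04   9.29] turn [-0.01  0.02  0.01]
```

```bash
python3 -m pendant '[[[-0.3,-1,0,0,0,0,-1],[-0.3,-1,0,0,0,0,-1],[-0.3,-1,0,0,0,0,-1],[-0.3,-1,0,0,0,0,-1],[-0.3,-1,0,0,0,0,-1],[-0.3,-1,0,0,0,0,-1],[-0.3,-1,0,0,0,0,-1],[-0.3,-1,0,0,0,0,-1]]]'
python3 -m pendant '[[[-0.3,-1,0,0,0,0,-1],[-0.3,-1,0,0,0,0,-1],[-0.3,-1,0,0,0,0,-1],[-0.3,-1,0,0,0,0,-1],[-0.3,-1,0,0,0,0,-1],[-0.3,-1,0,0,0,0,-1],[-0.3,-1,0,0,0,0,-1],[-0.3,-1,0,0,0,0,-1]]]'
python3 -m pendant '[[[-0.3,-1,0,0,0,0,-1],[-0.4,-1,0,0,0,0,-1],[-0.4,-1,0,0,0,0,-1],[-0.4,-1,0,0,0,0,-1],[-0.4,-1,0,0,0,0,-1],[-0.3,-0.95,0,0,0,0,-1],[0,0,0,0,0,0,-1],[0,0,0,0,0,0,-1]]]'
python3 go.py .5185 .2065 .0675 -12.1
python3 - <<'E'
from h import *
c=snap("top","t9"); f=c["frame"]; print(f[205:260:6,190:230:6].tolist()[4])
cv2.imwrite("pics/t9c.png",cv2.resize(f[140:310,150:350],None,fx=3.5,fy=3.5))
E
```

```text
time_s: 42.15
tcp_pos: [0.5502, -0.0878, 0.2515]
eef_rot: [-180.0, 0.1, -12.1]
contact_force: [0.9, -0.6, -1.9]
gripper_width: 0.0539
gripper_force: 30.0
time_s: 42.95
tcp_pos: [0.5367, 0.0785, 0.2515]
eef_rot: [180.0, 0.1, -12.1]
contact_force: [0.5, 0.3, -2.6]
gripper_width: 0.054
gripper_force: 30.0
time_s: 43.75
tcp_pos: [0.5187, 0.2033, 0.2513]
eef_rot: [180.0, 0.1, -12.0]
contact_force: [0.1, -0.1, -1.6]
gripper_width: 0.0543
gripper_force: 30.0
t 43.8 tcp [0.5187 0.2033 0.2513] rpy [ 1.8e+02  1.0e-01 -1.2e+01] q [ 42.   9. -14.  -0. -67.  36.] F [ 0.1 -0.1 -1.6] w 0.0543 gf 30.0
shift [-0.03 -0.16  9.19] turn [0.01 0.02 0.02]
[[54, 60, 66], [57, 63, 67], [57, 63, 71], [69, 88, 113], [20, 27, 36], [20, 26, 34], [20, 26, 33]]
```

View pics/t9c.png

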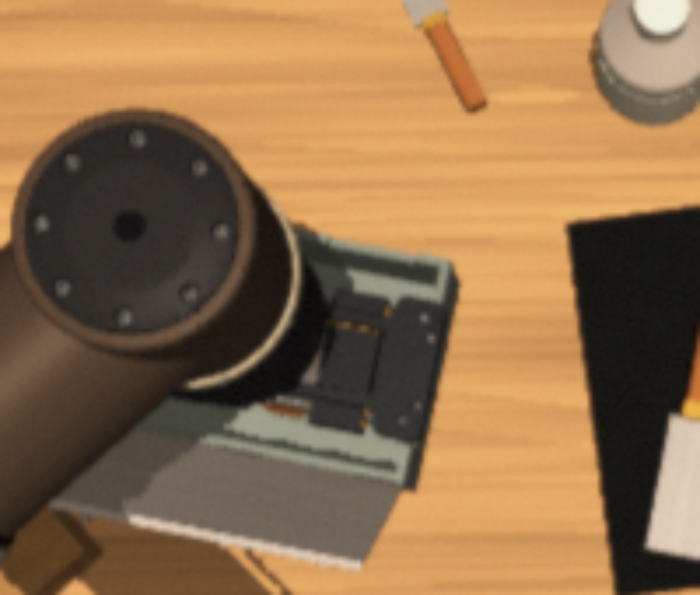

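Second jar hangs over the near-right part of the opening. Lower slowly with force readouts, then release.

```bash
python3 -m pendant '[[[0,-0.1,1,0,0,0,-1],[0,0,1,0,0,0,-1],[0,0,1,0,0,0,-1],[0,0,1,0,0,0,-1],[0,0,1,0,0,0,-1],[0,0,1,0,0,0,-1],[0,0,0.7,0,0,0,-1],[0,0,0.5,0,0,0,-1]]]'
python3 -m pendant '[[[0,0,0.5,0,0,0,-1],[0,0,0.5,0,0,0,-1],[0,0,0.5,0,0,0,-1],[0,0,0.4,0,0,0,-1],[0,0,0.1,0,0,0,-1],[0,0,0,0,0,0,-1],[0,0,0,0,0,0,-1],[0,0,0,0,0,0,-1]]]'
python3 go.py .5185 .2065 .0675 -12.1
```

```text
time_s: 44.6
tcp_pos: [0.5194, 0.204, 0.1065]
eef_rot: [179.9, 0.1, -12.1]
contact_force: [-0.9, -0.3, -1.7]
gripper_width: 0.0541
gripper_force: 30.0
time_s: 45.4
tcp_pos: [0.5201, 0.2053, 0.068]
eef_rot: [-180.0, -0.0, -12.1]
contact_force: [0.2, 0.2, -2.2]
gripper_width: 0.054
gripper_force: 30.0
t 45.4 tcp [0.5201 0.2053 0.068 ] rpy [-180.    -0.   -12.1] q [ 42.  20. -27.   0. -43.  36.] F [ 0.2  0.2 -2.2] w 0.054 gf 30.0
shift [-0.09 -0.04  0.03] turn [-0.01 -0.01  0.01]
```

```bash
python3 -m pendant '[[[0,0,0.05,0,0,0,-1],[0,0,0,0,0,0,0.6],[0,0,0,0,0,0,0.6],[0,0,0,0,0,0,0.6],[0,0,0,0,0,0,0.6],[0,0,-0.3,0,0,0,0.6],[0,0,-0.5,0,0,0,0.6],[0,0,-1,0,0,0,0.6]]]'
python3 -m pendant '[[[0,0,-1,0,0,0,0.6],[0,0,-1,0,0,0,0.6],[0,0,-1,0,0,0,0.6],[0,0,-1,0,0,0,0.6],[0,0,-1,0,0,0,0.6],[0,0,-1,0,0,0,0.6],[0,0,-1,0,0,0,0],[0,0,-1,0,0,0,-1]]]'
python3 -m pendant '[[[0,0,-1,0,0,0,-1],[0,0,-1,0,0,0,-1],[-1,-0.2,0,0,0,0,-1],[-1,-0.2,0,0,0,0,-1],[-1,-0.3,0,0,0,0,-1],[-1,-0.4,0,0,0,0,-1],[-1,-0.4,0,0,0,0,-1],[-1,-0.4,0,0,0,0,-1]]]'
python3 go.py .388 .271 .222 -12.1
python3 - <<'E'
from h import *
c=snap("top","t10"); f=c["frame"]; a=f[140:310,150:350]; s=snap("scene","s10")["frame"][150:320,270:470]
cv2.imwrite("pics/c10.png",cv2.resize(np.hstack([a,s]),None,fx=2,fy=2,interpolation=cv2.INTER_CUBIC))
E
```

```text
time_s: 46.2
tcp_pos: [0.5192, 0.2047, 0.1025]
eef_rot: [179.9, 0.1, -12.1]
contact_force: [0.7, 1.0, 0.5]
gripper_width: 0.07
gripper_force: 0.0
time_s: 47.0
tcp_pos: [0.5197, 0.2049, 0.2646]
eef_rot: [-179.9, -0.0, -12.1]
contact_force: [0.6, 0.6, -0.1]
gripper_width: 0.059
gripper_force: 0.0
time_s: 47.8
tcp_pos: [0.4096, 0.2675, 0.3037]
eef_rot: [-179.9, -0.0, -12.1]
contact_force: [0.1, 0.8, -0.2]
gripper_width: 0.0012
gripper_force: 0.0
t 47.8 tcp [0.4096 0.2675 0.3037] rpy [-179.9   -0.   -12.1] q [ 56.   1. -17.   0. -72.  22.] F [ 0.1  0.8 -0.2] w 0.0012 gf 0.0
shift [-1.09  0.06  4.08] turn [-0.02 -0.01  0.01]
```

View pics/c10.png

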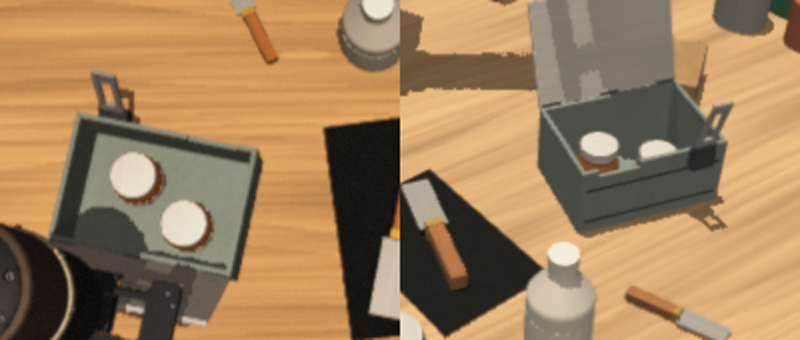

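Both jars stand upright in the chest (caps at crop (135,177) and (186,223)), hasp still up and knife on the mat. Now lower the closed fingers behind the lid and push it forward.

```bash
python3 -m pendant '[[[-1,0,0,0,0,0,-1],[-0.2,0,0,0,0,0,-1],[0,0,0.6,0,0,0,-1],[0,0,0.8,0,0,0,-1],[0,0,0.8,0,0,0,-1],[0,0,0.8,0,0,0,-1],[0,0,0.6,0,0,0,-1],[0,0,0.3,0,0,0,-1]]]'
python3 -m pendant '[[[0.5,0,0,0,0,0,-1],[0.5,0,0,0,0,0,-1],[0.5,0,0,0,0,0,-1],[0.5,0,0,0,0,0,-1],[0.5,0,0,0,0,0,-1],[0.5,0,0,0,0,0,-1],[0.5,0,0,0,0,0,-1],[0.5,0,0,0,0,0,-1]]]'
python3 go.py
```

```text
time_s: 48.7
tcp_pos: [0.3869, 0.2716, 0.223]
eef_rot: [179.9, 0.0, -12.1]
contact_force: [-0.9, -0.8, -0.0]
gripper_width: 0.0004
gripper_force: 0.0
time_s: 49.5
tcp_pos: [0.466, 0.2554, 0.2246]
eef_rot: [180.0, 0.0, -12.1]
contact_force: [-0.3, -1.0, 1.0]
gripper_width: 0.0002
gripper_force: 0.5
t 49.5 tcp [0.466  0.2554 0.2246] rpy [180.    0.  -12.1] q [ 50.   8. -19.  -0. -63.  28.] F [-0.3 -1.   1. ] w 0.0002 gf 0.5
```

```bash
python3 -m pendant '[[[0.5,0,0,0,0,0,-1],[0.5,0,0,0,0,0,-1],[0.5,0,0,0,0,0,-1],[0.5,0,0,0,0,0,-1],[0.3,0,0,0,0,0,-1],[0,0,0,0,0,0,-1],[0,0,0,0,0,0,-1],[0,0,0,0,0,0,-1]]]'
python3 -m pendant '[[[0,0,-0.5,0,0,0,-1],[0,0,-0.5,0,0,0,-1],[0,0,-0.5,0,0,0,-1],[0,0,-0.5,0,0,0,-1],[0,0,-0.5,0,0,0,-1],[0,0,-0.5,0,0,0,-1],[0,0,-0.5,0,0,0,-1],[0,0,0,0,0,0,-1]]]'
python3 go.py
python3 - <<'E'
from h import *
c=snap("top","t11"); a=c["frame"][140:310,150:350]; d=snap("scene","s11"); s=d["frame"][150:320,270:470]
cv2.imwrite("pics/c11.png",cv2.resize(np.hstack([a,s]),None,fx=2,fy=2,interpolation=cv2.INTER_CUBIC))
C=np.array([.5495,.2367]);ex=np.array([-.977,.21]);ey=np.array([-.21,-.977])
for x,y in((-60,0),(-60,80),(-20,80),(40,80)):
    P=C+ex*x/1e3+ey*y/1e3
    for n,q in(("top",c),("scene",d)):
        u=proj(q,[*P,.112]); print(n,x,y,np.round(dep(q,*u),3))
E
```

```text
time_s: 50.3
tcp_pos: [0.5099, 0.2461, 0.2246]
eef_rot: [-180.0, 0.0, -12.1]
contact_force: [-0.0, -0.4, 0.1]
gripper_width: 0.0008
gripper_force: 0.0
time_s: 51.1
tcp_pos: [0.5107, 0.2464, 0.2964]
eef_rot: [-179.9, -0.1, -12.1]
contact_force: [0.5, -0.0, 0.6]
gripper_width: 0.0005
gripper_force: 0.0
t 51.1 tcp [0.5107 0.2464 0.2964] rpy [-1.799e+02 -1.000e-01 -1.210e+01] q [ 46.   9.  -9.   0. -72.  32.] F [ 0.5 -0.   0.6] w 0.0005 gf 0.0
top -60 0 [0.608 0.224 0.114]
scene -60 0 [0.611 0.222 0.115]
top -60 80 [0.591 0.146 0.112]
scene -60 80 [0.589 0.148 0.109]
top -20 80 [0.552 0.154 0.111]
scene -20 80 [0.552 0.155 0.111]
top 40 80 [0.493 0.166 0.117]
scene 40 80 [0.495 0.166 0.114]
```

View pics/c11.png

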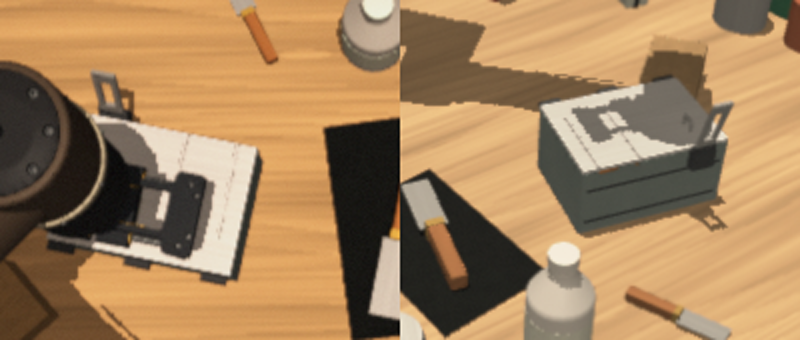

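Lid is shut: the surface reads z≈0.112 all over, and the hasp is still up at crop (103,85). That was my last allowed picture, so from here I check by numbers. Measure the hasp and go in front of it.

```bash
python3 -m pendant '[[[1,0,0,0,0,0,-1],[1,-1,0,0,0,0,-1],[1,-1,0,0,0,0,-1],[1,-1,0,0,0,0,-1],[1,0,0,0,0,0,-1],[1,0,0,0,0,0,-1],[1,0,0,0,0,0,-1],[1,0,0,0,0,0,-1]]]'
python3 - <<'E'
from h import *
c=load("t11"); C=np.array([.5495,.2367]);ex=np.array([-.977,.21]);ey=np.array([-.21,-.977])
for n in("t11","s11"):
    c=load(n); u0,u1,v0,v1=(190,215,170,200) if n=="t11" else (400,440,190,240)
    L=[]
    for v in range(v0,v1):
        for u in range(u0,u1):
            P=dep(c,u,v); a=[(P[:2]-C)@ex*1e3,(P[:2]-C)@ey*1e3,P[2]*1e3]
            if -150<a[0]<-70 and -90<a[1]<-40 and 122<a[2]<215: L.append(a)
    L=np.array(L); 
    if len(L): i=L[:,2].argsort(); print(n,len(L),"top pts",np.round(L[i[-8:]].mean(0)),"low",np.round(L[i[:8]].mean(0)),"ymean",L[:,1].mean())
E
python3 go.py .7097 .2687 .19 -12.1
```

```text
time_s: 52.0
tcp_pos: [0.6797, 0.271, 0.2932]
eef_rot: [179.9, 0.1, -12.1]
contact_force: [0.4, 0.3, 0.2]
gripper_width: 0.0004
gripper_force: 0.0
t11 199 top pts [-109.  -61.  206.] low [-87. -63. 124.] ymean -64.276532165556
s11 180 top pts [-110.  -60.  204.] low [-90. -60. 125.] ymean -61.62257186374288
t 52.0 tcp [0.6797 0.271  0.2932] rpy [ 1.799e+02  1.000e-01 -1.210e+01] q [ 37.  25.  13.  -0. -78.  41.] F [0.4 0.3 0.2] w 0.0004 gf 0.0
shift [ 1.5  -0.21  5.16] turn [0.02 0.02 0.01]
```

```bash
python3 -m pendant '[[[0.8,-0.1,0,0,0,0,-1],[0.7,0,0,0,0,0,-1],[0,0,1,0,0,0,-1],[0,0,1,0,0,0,-1],[0,0,1,0,0,0,-1],[0,0,1,0,0,0,-1],[0,0,0.8,0,0,0,-1],[0,0,0.35,0,0,0,-1]]]'
python3 -m pendant '[[[-0.5,0,0,0,0,0,-1],[-0.5,0,0,0,0,0,-1],[-0.5,0,0,0,0,0,-1],[-0.5,0,0,0,0,0,-1],[-0.5,0,0,0,0,0,-1],[-0.5,0,0,0,0,0,-1],[-0.5,0,0,0,0,0,-1],[0,0,0,0,0,0,-1]]]'
python3 -m pendant '[[[-0.5,0,0,0,0,0,-1],[-0.5,0,0,0,0,0,-1],[-0.5,0,0,0,0,0,-1],[-0.5,0,0.3,0,0,0,-1],[-0.5,0,0.35,0,0,0,-1],[-0.5,0,0.35,0,0,0,-1],[-0.5,0,0.4,0,0,0,-1],[0,0,0,0,0,0,-1]]]'
python3 go.py .5456 .3023 .14 -12.1
```

```text
time_s: 52.8
tcp_pos: [0.7078, 0.2664, 0.1883]
eef_rot: [179.8, 0.2, -12.1]
contact_force: [0.2, 0.3, 0.2]
gripper_width: 0.0003
gripper_force: 0.0
time_s: 53.6
tcp_pos: [0.6391, 0.282, 0.1919]
eef_rot: [-180.0, 0.0, -12.0]
contact_force: [0.1, -0.6, -0.0]
gripper_width: 0.0005
gripper_force: 0.0
time_s: 54.4
tcp_pos: [0.5699, 0.296, 0.162]
eef_rot: [179.9, 0.1, -12.0]
contact_force: [0.8, -0.4, -0.7]
gripper_width: 0.0004
gripper_force: 0.0
t 54.4 tcp [0.5699 0.296  0.162 ] rpy [ 1.799e+02  1.000e-01 -1.200e+01] q [ 45.  21. -10.  -0. -59.  33.] F [ 0.8 -0.4 -0.7] w 0.0004 gf 0.0
shift [-1.25 -0.05  1.1 ] turn [0.03 0.03 0.02]
```

Finger is at chest x=-8, y=-62, over the strap's end plate. Press straight down.

```bash
python3 -m pendant '[[[0,0,0.2,0,0,0,-1],[0,0,0.2,0,0,0,-1],[0,0,0.2,0,0,0,-1],[0,0,0.2,0,0,0,-1],[0,0,0.15,0,0,0,-1],[0,0,0.1,0,0,0,-1],[0,0,0.05,0,0,0,-1],[0,0,0,0,0,0,-1]]]'
python3 go.py .5729 .2981 .14
```

```text
time_s: 55.2
tcp_pos: [0.572, 0.2962, 0.1414]
eef_rot: [180.0, 0.0, -12.1]
contact_force: [0.7, -0.2, 1.3]
gripper_width: 0.0006
gripper_force: 0.0
t 55.2 tcp [0.572  0.2962 0.1414] rpy [180.    0.  -12.1] q [ 45.  22. -11.   0. -56.  33.] F [ 0.7 -0.2  1.3] w 0.0006 gf 0.0
shift [ 0.02 -0.1   0.07] turn [0. 0. 0.]
```

Contact is only about 1 N so far. Press a little further until the force rises.

```bash
python3 -m pendant '[[[0,0,0.05,0,0,0,-1],[0,0,0.05,0,0,0,-1],[0,0,0.05,0,0,0,-1],[0,0,0,0,0,0,-1],[0,0,0,0,0,0,-1],[0,0,0,0,0,0,-1],[0,0,0,0,0,0,-1],[0,0,0,0,0,0,-1]]]'
python3 go.py
```

```text
time_s: 56.0
tcp_pos: [0.5722, 0.2963, 0.1401]
eef_rot: [-180.0, -0.1, -12.0]
contact_force: [-3.8, -0.8, 10.0]
gripper_width: 0.0
gripper_force: 4.5
t 56.0 tcp [0.5722 0.2963 0.1401] rpy [-1.8e+02 -1.0e-01 -1.2e+01] q [ 45.  22. -11.   0. -56.  33.] F [-3.8 -0.8 10. ] w 0.0 gf 4.5
```

Force rose to 10 N with the fingertips at z=0.118, the strap's closed height. Retreat and check everything.

```bash
python3 -m pendant '[[[0,0,-0.3,0,0,0,-1],[0,0,-0.5,0,0,0,-1],[0,0,-1,0,0,0,-1],[0,0,-1,0,0,0,-1],[0,0,-1,0,0,0,-1],[0,0,-1,0,0,0,-1],[0,0,-1,0,0,0,-1],[0,0,-1,0,0,0,-1]]]'
python3 -m pendant '[[[-1,-1,0,0,0,0,-1],[-1,-1,0,0,0,0,-1],[-1,-1,0,0,0,0,-1],[-1,-1,0,0,0,0,-1],[-1,-1,0,0,0,0,-1],[-1,-1,0,0,0,0,-1],[-1,-1,0,0,0,0,-1],[-1,-1,0,0,0,0,-1]]]'
python3 -m pendant '[[[-1,-1,0,0,0,0,-1],[-1,-1,0,0,0,0,-1],[0,-1,0,0,0,0,-1],[0,-1,0,0,0,0,-1],[0,-1,0,0,0,0,-1],[0,0,0,0,0,0,-1],[0,0,0,0,0,0,-1],[0,0,0,0,0,0,-1]]]'
python3 go.py
python3 - <<'E'
from h import *
C=np.array([.5495,.2367]);ex=np.array([-.977,.21]);ey=np.array([-.21,-.977])
for n,cam in(("t12","top"),("s12","scene")):
    c=snap(cam,n)
    for nm,x,y,z in [("strap root",-70,-65,.118),("strap end",-2,-65,.118),("end edgeL",-2,-74,.118),("beyond",20,-65,.112),("lid front",-65,0,.112),("lid back",60,0,.112),("lid right",0,90,.112)]:
        P=C+ex*x/1e3+ey*y/1e3; u=proj(c,[*P,z]); a=np.median([dep(c,u[0]+i,u[1]+j)[2] for i in(-1,0,1) for j in(-1,0,1)]); print(n,nm,np.round(a,4),c["frame"][int(u[1]+.5),int(u[0]+.5)].tolist())
c=load("t12"); hsv=cv2.cvtColor(c["frame"],cv2.COLOR_BGR2HSV).astype(int); S,V=hsv[...,1],hsv[...,2]
for nm,q,z in(("handle",(S>140)&(V>80),.029),("blade",(S<60)&(V>110),.016)):
    m=np.zeros((480,640),bool); m[200:305,318:390]=q[200:305,318:390]
    for b in blobs(m):
        rc=cv2.minAreaRect(b); bp=cv2.boxPoints(rc); P=np.array([on(c,*p,z)[:2] for p in bp]); print(nm,np.round(on(c,*rc[0],z),3),"sides",np.round([np.linalg.norm(P[0]-P[1]),np.linalg.norm(P[1]-P[2])],3),"z",round(dep(c,*rc[0])[2],3))
a=load("top0")["frame"].astype(int);b=c["frame"].astype(int)
for nm,(u,v) in {"jug":(338,150),"can":(418,170),"carton":(143,300)}.items():
    print(nm,"diff",np.abs(a-b).sum(2)[v-25:v+25,u-25:u+25].mean().round(1))
E
```

```text
time_s: 56.8
tcp_pos: [0.572, 0.2962, 0.2761]
eef_rot: [-180.0, -0.0, -12.1]
contact_force: [0.2, 0.0, 0.4]
gripper_width: 0.0004
gripper_force: 0.0
time_s: 57.6
tcp_pos: [0.4482, 0.4871, 0.2753]
eef_rot: [-180.0, -0.0, -12.1]
contact_force: [0.8, 1.1, 0.5]
gripper_width: 0.0004
gripper_force: 0.0
time_s: 58.4
tcp_pos: [0.4307, 0.5917, 0.2749]
eef_rot: [180.0, 0.0, -12.1]
contact_force: [-0.2, 0.0, -0.1]
gripper_width: 0.0005
gripper_force: 0.0
t 58.4 tcp [0.4307 0.5917 0.2749] rpy [180.    0.  -12.1] q [ 69.  25.  11.  -0. -76.   9.] F [-0.2  0.  -0.1] w 0.0005 gf 0.0
t12 strap root 0.1176 [116, 132, 148]
t12 strap end 0.115 [134, 149, 166]
t12 end edgeL 0.12 [170, 186, 193]
t12 beyond 0.1127 [173, 193, 213]
t12 lid front 0.1109 [175, 194, 214]
t12 lid back 0.1107 [179, 198, 217]
t12 lid right 0.1125 [180, 199, 218]
s12 strap root 0.115 [170, 188, 199]
s12 strap end 0.1195 [154, 171, 182]
s12 end edgeL 0.1185 [172, 190, 203]
s12 beyond 0.1114 [196, 217, 225]
s12 lid front 0.1123 [198, 218, 227]
s12 lid back 0.113 [197, 217, 226]
s12 lid right 0.1117 [184, 203, 217]
handle [0.455 0.017 0.029] sides [0.126 0.017] z 0.006
handle [ 0.553 -0.062  0.029] sides [0.11  0.026] z 0.026
handle [ 0.558 -0.137  0.029] sides [0.025 0.172] z 0.007
blade [ 0.453 -0.042  0.016] sides [0.095 0.041] z 0.013
jug diff 7.6
can diff 7.5
carton diff 7.1
```

Strap reads z≈0.118 end to end and the lid ≈0.112. The knife is flat with its origin near (0.519,-0.055), at the mat's centre. The bystanders have not moved. Hand in.

```bash
python3 -c "
from plant import r
print(r.close_job())"
```

```text
the job is handed in; nothing more can be done
None
```

I finished every step and handed the job in at about 58 s of the 210 s. The lid was levered open with the knife, both jars stand in the shut chest, the hasp is flat, and the knife lies on the mat; the hand-in gave no verdict, so this rests on my own final measurements.

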